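# Set up an eggshell-inlay plaque for pressing

### The arm

A 6-joint arm with a two-finger parallel gripper is mounted at the origin on a cart in front of the work surface, level with it; the furniture and walls round the work are solid. World frame = base frame: x ahead of the robot, y to its left, z up, the work surface at z = 0. Lengths are in m, angles in rad, forces in N, time in s.
With the tool pointing down it reaches from about 0.35 to 0.85 m from the base axis. Payload 8.1 kg.
Tool frame: the origin (TCP) lies at the very end of the fingers, on their centre line; the grasp point (between the pads) lies 19 mm behind it; z points along the fingers, y is the line along which they close (so a half turn about z gives the same grasp; the last joint's range is limited). The gripper opens to 93 mm and grips with 3 to 60 N. Pads are 15 mm wide; open, the fingers measure 128 mm over their backs; the gripper's body (75 mm by 188 mm) begins 65 mm behind the grasp point.
Start: joints at [1.116, 0.13, 1.488, -0, 1.523, -0.085], TCP at [0.217, 0.559, 0.219] pointing down, gripper open.
Joint ranges: [-2.96, 2.96], [-0.89, 2.26], [0.02, 2.5], [-1.34, 4.48], [0, 2.73], [-2.66, 2.66]. Speed limits (rad/s): [2.39, 2.39, 2.79, 3.14, 3.14, 3.14].

### API

Orientations are given as a rotation vector (axis times angle).
In Python, from plant import monitor, eyes, ticket gives the robot as it stands.
- The arm moves only by the tool arm_command, never from a script. Its argument "deltas" is a list that holds one entry, the list of rows, each a list of 6 numbers: the shift along the world's x, y, z in cm, then the turn, a rotation vector about the world's x, y, z in degrees. In form: [[[tx, ty, tz, rx, ry, rz], ...]]. A call has 1 to 12 rows; each row shifts and turns the commanded pose from where the row before left it; what a row does not reach is not made up. A row lasts 1/12 s, in which the tool goes at most 41.7 mm and 7.16 degrees, less where a joint would pass 70% of its speed; a pose out of reach is approached as far as the arm can. A call is refused whole if a number of a shift passes 4.17 or a number of a turn 7.16, either way. A call with a gripper value outside its range is refused whole. "gripper" is the opening, from -1 (shut) to 1 (fully open), set as the call begins (left out, the last holds). The fingers move at their own pace and stop on an object; "squeeze" is the grip in N (left out, the last holds). Time passes only in rows, so rows that do not move let the fingers close. It gives the time, the measured TCP pose, the force, the opening and the grip force at its end, in the units of the state.
- monitor.read_state(): the state, without advancing time (a new reading comes with each control period).
- eyes.read_camera(name): name is "scene" or "side" or "wrist"; returns the picture (400x640x3 uint8, blue, green, red); there is no depth.
- eyes.camera_model(name): a dict with "fx", "fy", "cx", "cy" (pixels), "rvec" (rotation vector, rad) and "tvec" (3), from world to camera coordinates, as OpenCV has them. Camera axes: x right, y down, z forward; pixel columns grow to the right and rows downward; lengths in m; the calibration is good to about 2 mm. A picture is of the moment at which its call begins: read the wrist's pose just before it. camera_model takes no time and is no camera call; for the wrist camera it gives the pose at the moment of the call.
- ticket.close_job(): hands the job in; it is judged then, once.
The state is a dict: "t": time; "q": joint angles; "dq": joint speeds; "joint_torque": joint torques, N m; "tool_pos": TCP position; "orientation": TCP orientation; "force": force on the tool from outside, world axes, zero at the start; "wrist_torque": the same for the moment, N m; "opening": finger opening in m; "gripper_force": force on a finger pad.
Only numpy, scipy, OpenCV 4.12 (cv2) and the standard library are available. Lean on these libraries where they do the work, as an engineer would, in place of code of your own. Each camera call takes 0.05 s, during which the arm holds its last target. There are 200 camera calls.

### The job

Set the inlaid plaque up for pressing: first lift it off the two wooden strips it rests on, without dragging them, and lay it on the pressing board midway between the two guide pins, square to the board. Then lay one strip on each side of it, halfway between the plaque and the pin and parallel to the plaque's edge, lower the drilled plywood caul over both pins until it lies flat on all three, and finally set the press weight gently, upright, on the middle of the caul. Leave the dish of lacquer and the dropper bottle where they stand.

Things in the scene. Friction and masses are not known exactly. Their poses are not given: they have to be found in the camera images.
- pressing_board: pressing board: fixed pale wooden slab, 110 (x) by 200 (y) mm, flat top 18 mm above its underside, two upright steel guide pins at y = -80 and +80 mm on its middle line x = 0. Pins 12 mm thick, straight to 24 mm above the board's top, then a tapered nose to 36 mm above it. Origin: centre of the underside.
- plaque: black lacquered slab with a white eggshell mosaic on top, 56 (x) by 66 (y) by 12 mm, 60 g. Starts bridged across the two strips, 12 mm above the table; its y axis runs across them and about 8 mm of each shows past its 56 mm edges. On the board its y axis lies along the line of the pins. Grip it across its 56 mm (x) at the middle, clear of the strips. Origin: centre of its underside.
- packer_1: packing strip, one of two alike: plain wood bar 56 (x) by 18 (y) by 12 mm thick (as thick as the plaque), 30 g. Starts under one edge of the plaque. Either strip may go on either side; on the board its x axis lies along the board's x, its centre about 53 mm from the board's centre. Can be gripped over its 56 mm length. Origin: centre of its underside.
- packer_2: packing strip, the other of the two alike; same size and axes as packer_1.
- caul: the caul: plywood bar, 56 (x) by 190 (y) by 12 mm thick, 140 g, with two through holes 18 mm wide at y = -80 and +80 mm for the guide pins. Starts flat on the table, right side up; either end may go to either pin. Seated on plaque and strips, its underside is 12 mm above the board's top. Grip it across its 56 mm (x) at the middle. Origin: centre of its underside.
- press_weight: press weight: turned metal weight, round base 50 mm wide and 38 mm high, narrower round head 26 mm wide from 38 to 55 mm height, about 0.6 kg. Grip it by the head. Origin: centre of its underside, z up.
- lacquer_dish: bystander: small round white dish of dark lacquer, 60 mm wide and 22 mm high, near the plaque; to be left alone. Origin: centre of its underside. (Behind the work, from x = 0.60 m, y -0.14 to 0.48, stand a chest and a box 0.23 m high: keep the gripper clear.)
- dropper_bottle: bystander: amber dropper bottle with a black top, 32 mm wide and 102 mm high, at the left or right end of the work; to be left alone. Origin: centre of its underside.

How it is judged:
By the outcome, as a careful person would: the job done as asked, in the order asked, and still so for the second after the job is handed in, with the robot touching nothing.
It also fails if it takes over 141 s, if anything falls off the work surface, if the arm or the gripper's body presses on something with over 40 N, if the wrist force passes 120 N, or if a joint passes its speed limit or range.

## Working session

There is one attempt and no reset: what is moved stays moved. The work goes in short steps, Python scripts to look and compute and a tool call to move; the robot and the scene stay as the last step left them, time stands still between calls to the robot, and variables do not carry over. Pictures are saved under pics/ and viewed, at most 14 in all, crops included, and the job is handed in when it is done.

Besides the shell and the picture viewer there is one more tool, called in YAML: its name, and indented under it one key for each argument. arm_command: Moves the arm, as the interface text tells. Its arguments: {"type":"object","properties":{"deltas":{"type":"array"},"gripper":{"type":"number"},"squeeze":{"type":"number"}},"required":["deltas"]}

```bash
ls; mkdir -p pics; cat > h.py <<'E'
import sys; sys.path.insert(0,'.')
import numpy as np, cv2
from plant import monitor, eyes, ticket
def snap(n,f=None):
    m=eyes.camera_model(n); im=np.asarray(eyes.read_camera(n)).copy()
    if f: cv2.imwrite('pics/'+f,im)
    return im,m
def K(m): return np.array([[m['fx'],0,m['cx']],[0,m['fy'],m['cy']],[0,0,1.]])
def ray(m,uv):
    R=cv2.Rodrigues(np.array(m['rvec'],float))[0]; t=np.array(m['tvec'],float)
    d=(np.linalg.inv(K(m))@np.c_[np.atleast_2d(uv),np.ones(len(np.atleast_2d(uv)))].T).T@R
    return -R.T@t,d
def plane(m,uv,z):
    c,d=ray(m,uv); s=(z-c[2])/d[:,2]; return c+s[:,None]*d
def proj(m,P):
    return cv2.projectPoints(np.atleast_2d(np.array(P,float)),np.array(m['rvec'],float),np.array(m['tvec'],float),K(m),None)[0][:,0]
E
python3 - <<'E'
from h import *
s=monitor.read_state(); print(s)
for n in('scene','side','wrist'):
    im,m=snap(n,n+'0.png'); c,_=ray(m,[[320,200]]); print(n,c,m['fx'],plane(m,[[320,200],[0,399],[639,399],[0,100],[639,100]],0).round(3).tolist())
E
```

```text
pics
{'t': 0.0, 'q': array([ 1.11554914e+00,  1.31165242e-01,  1.48927592e+00,  2.71005120e-07,
        1.52298239e+00, -8.53821357e-02]), 'dq': array([ 7.48840948e-05, -3.91131128e-04,  2.49047991e-04, -1.40673378e-03,
        2.26155580e-03,  1.18750858e-03]), 'joint_torque': array([-8.89491657e-04, -5.59874761e+01, -4.91732454e+01,  7.68500171e-02,
        3.63441033e-02, -1.38189739e-04]), 'tool_pos': array([0.21661361, 0.55892856, 0.21758685]), 'orientation': array([-5.77586559e-01, -3.08754225e+00,  2.77099680e-03]), 'force': array([ 0.026499  , -0.54674839, -0.97408965]), 'wrist_torque': array([-0.0248621 ,  0.00735695, -0.04583446]), 'gripper_force': 0.0, 'opening': 0.0928699242833851}
scene [-0.2812441  -1.01209906  0.73391579] 433.0497306175274 [[0.514, 0.071, 0.0], [-0.454, -0.173, 0.0], [0.504, -0.939, 0.0], [-0.264, 2.489, 0.0], [2.671, -0.155, 0.0]]
side [-0.02979222 -1.07061928  0.66678879] 472.4524495089169 [[0.568, 0.13, 0.0], [-0.27, -0.293, 0.0], [0.699, -0.811, 0.0], [-0.447, 2.148, 0.0], [2.606, 0.375, 0.0]]
wrist [0.15008477 0.58386793 0.38401114] 360.14888908803704 [[0.242, 0.551, 0.0], [0.34, 0.071, 0.0], [0.635, 0.839, 0.0], [0.025, 0.282, 0.0], [0.26, 0.893, 0.0]]
```

View pics/scene0.png

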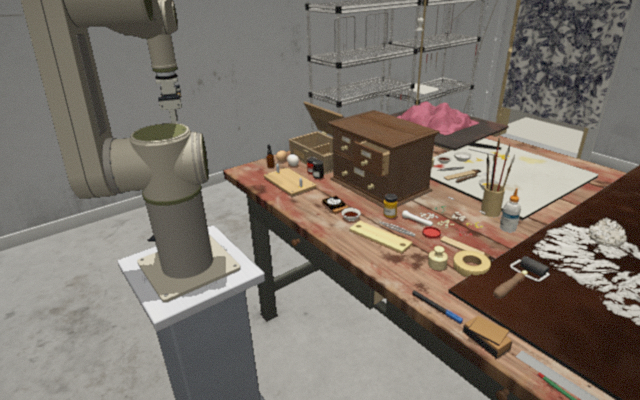

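View pics/wrist0.png

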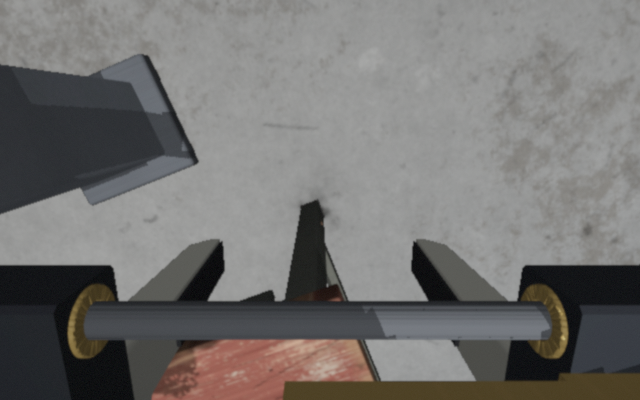

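The scene shows the board at about (290,180), the plaque on its strips at (334,203), the dish at (351,214), the caul at (380,236), the brass weight at (438,258) and the amber bottle at (270,157). The wrist camera sees mostly floor.

```bash
python3 - <<'E'
from h import *
m=eyes.camera_model('scene')
for n,uv,z in [('board',(290,180),.018),('plaque',(334,202),.024),('dish',(351,214),.015),('caul',(380,236),.012),('weight',(438,262),.02),('bottle',(270,165),.0)]:
    print(n,plane(m,[uv],z).round(3))
for n in('scene','side'):
    im=cv2.imread(f'pics/{n}0.png'); 
    if n=='scene': c=im[140:280,230:500]
    else: c=im
    cv2.imwrite(f'pics/{n}0c.png',cv2.resize(c,(800,int(c.shape[0]*800/c.shape[1])),interpolation=cv2.INTER_CUBIC))
E
```

```text
board [[0.503 0.243 0.018]]
plaque [[ 0.516 -0.006  0.024]]
dish [[ 0.518 -0.092  0.015]]
caul [[ 0.503 -0.242  0.012]]
weight [[ 0.526 -0.441  0.02 ]]
bottle [[0.538 0.448 0.   ]]
```

View pics/side0c.png

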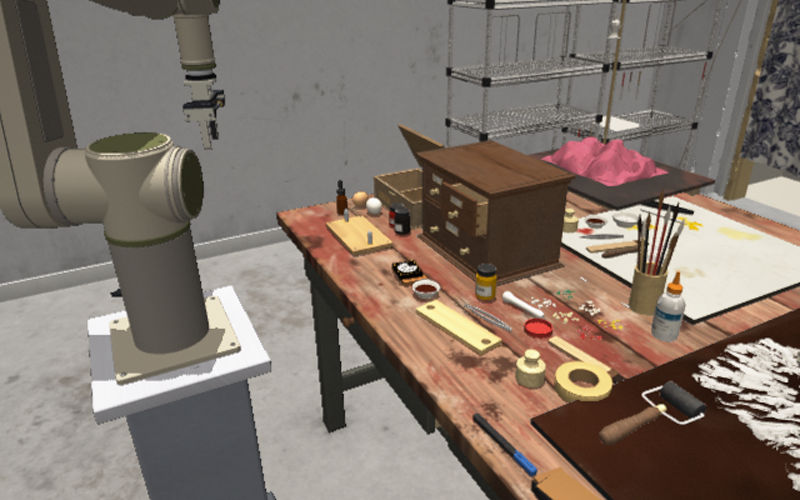

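arm_command:
  deltas:
    - [[1.4, -2.8, 0.7, 0, 0, 1.77], [1.4, -2.8, 0.7, 0, 0, 1.77], [1.4, -2.8, 0.7, 0, 0, 1.77], [1.4, -2.8, 0.7, 0, 0, 1.77], [1.4, -2.8, 0.7, 0, 0, 1.77], [1.4, -2.8, 0.7, 0, 0, 1.77], [1.4, -2.8, 0.7, 0, 0, 1.77], [1.4, -2.8, 0.7, 0, 0, 1.77], [1.4, -2.8, 0.7, 0, 0, 1.77], [1.4, -2.8, 0.7, 0, 0, 1.77], [1.4, -2.8, 0.7, 0, 0, 1.77], [1.4, -2.8, 0.7, 0, 0, 1.77]]
  gripper: 1

```text
t: 1.15
tool_pos: [0.3851, 0.222, 0.3029]
orientation: [0.004, -3.142, 0.0]
force: [1.2, 0.1, 0.7]
opening: 0.0926
gripper_force: 0.0
```

arm_command:
  deltas:
    - [[1.2, -2.6, 0.2, 0, 0, 0], [1.2, -2.6, 0.2, 0, 0, 0], [1.2, -2.6, 0.2, 0, 0, 0], [1.2, -2.6, 0.2, 0, 0, 0], [0, 0, 0, 0, 0, 0], [0, 0, 0, 0, 0, 0], [0, 0, 0, 0, 0, 0]]

```text
t: 1.73
tool_pos: [0.4326, 0.1197, 0.3104]
orientation: [0.0, -3.141, -0.0]
force: [0.1, 0.1, 0.3]
opening: 0.0933
gripper_force: 0.0
```

```bash
python3 - <<'E'
from h import *
s=monitor.read_state(); print(s['t'],s['tool_pos'],s['orientation'],s['q'].round(2))
im,m=snap('wrist','w1.png'); print(ray(m,[[0,0]])[0]); print(plane(m,[[320,200],[0,0],[639,0]],0).round(3).tolist())
E
```

```text
1.7333 [0.43257698 0.11968012 0.31037098] [ 3.99143323e-04 -3.14092965e+00 -4.96014978e-04] [ 0.16 -0.3   1.73  0.    1.71 -1.42]
[0.36127129 0.11869734 0.47672181]
[[0.482, 0.123, 0.0], [0.237, -0.26, 0.0], [0.235, 0.502, 0.0]]
```

View pics/w1.png

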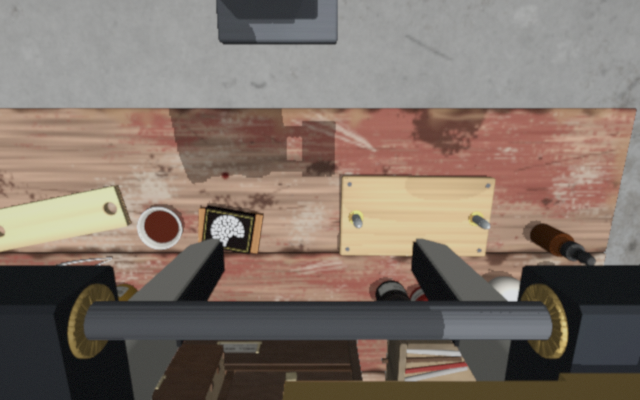

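The wrist view shows the board (corners ~(341,175), (495,178), (491,257), (341,254)) with pins at (355,219) and (480,221). The plaque on its strips is at (231,229), the dish at (161,228) and the bottle at (550,240). The caul is at left, turned ~15°.

```bash
cat >> h.py <<'E'
def rect(m,mask,z,box=None,label=''):
    """biggest blob in box -> min-area rect on plane z (mm): centre, sides, angle of long side"""
    if box: b=np.zeros_like(mask); x0,y0,x1,y1=box; b[y0:y1,x0:x1]=mask[y0:y1,x0:x1]; mask=b
    cs=cv2.findContours(mask,cv2.RETR_EXTERNAL,cv2.CHAIN_APPROX_NONE)[0]
    c=max(cs,key=cv2.contourArea)[:,0].astype(float)
    P=plane(m,c,z)[:,:2]*1000
    (cx,cy),(w,h),a=cv2.minAreaRect(P.astype(np.float32))
    if w<h: w,h,a=h,w,a+90
    a=(a+90)%180-90
    print(label,'c',round(cx,1),round(cy,1),'sides',round(w,1),round(h,1),'long ang',round(a,2),'px',len(c),c.min(0),c.max(0)); return cx,cy,w,h,a
E
python3 - <<'E'
from h import *
im=cv2.imread('pics/w1.png'); hsv=cv2.cvtColor(im,cv2.COLOR_BGR2HSV)
for p in [(400,200),(350,240),(480,190),(300,150),(320,230),(207,230),(257,230),(215,215),(205,250),(70,215),(280,200),(500,150)]: print(p,hsv[p[1],p[0]])
E
```

```text
(400, 200) [ 22  66 217]
(350, 240) [ 20  73 217]
(480, 190) [ 18  80 204]
(300, 150) [ 10  81 182]
(320, 230) [ 12  64 186]
(207, 230) [ 0 61 25]
(257, 230) [ 15 123 183]
(215, 215) [ 0 57 27]
(205, 250) [38 10 98]
(70, 215) [ 28  52 217]
(280, 200) [ 13  74 152]
(500, 150) [  7  88 169]
```

```bash
python3 - <<'E'
from h import *
im=cv2.imread('pics/w1.png'); hsv=cv2.cvtColor(im,cv2.COLOR_BGR2HSV); m=eyes.camera_model('wrist')
b=cv2.inRange(hsv,(15,40,150),(35,140,255)); b=cv2.morphologyEx(b,cv2.MORPH_OPEN,np.ones((3,3)))
rect(m,b,.018,(325,165,510,262),'board')
bb=cv2.morphologyEx(b,cv2.MORPH_CLOSE,np.ones((7,7))); rect(m,bb,.018,(325,165,510,262),'boardc')
rect(m,cv2.morphologyEx(cv2.inRange(hsv,(0,0,0),(180,255,75)),cv2.MORPH_CLOSE,np.ones((5,5))),.024,(196,200,266,243),'plaque')
rect(m,b,.012,(0,170,132,262),'caulpart')
red=cv2.inRange(hsv,(0,0,200),(180,50,255)); rect(m,red,.022,(130,195,190,260),'dish')
E
```

```text
board c 500.8 250.1 sides 199.0 109.1 long ang 89.62 px 491 [340. 177.] [494. 256.]
boardc c 500.8 250.1 sides 199.0 109.1 long ang 89.62 px 489 [340. 177.] [494. 256.]
plaque c 509.9 3.4 sides 66.5 48.6 long ang 82.18 px 225 [205. 205.] [256. 242.]
caulpart c 507.5 -232.4 sides 186.4 63.2 long ang -78.19 px 331 [  0. 186.] [129. 250.]
dish c 521.7 -107.8 sides 53.4 23.1 long ang 21.96 px 99 [136. 212.] [164. 248.]
```

```bash
python3 - <<'E'
from h import *
im,m=snap('side','side1.png'); c=im[140:260,200:480]
cv2.imwrite('pics/side1c.png',cv2.resize(c,(800,343),interpolation=cv2.INTER_CUBIC))
for y in(-.14,0,.2,.48): print(y,((proj(m,[[.6,y,0],[.6,y,.23]])-[200,140])*800/280).round(0).tolist())
E
```

```text
-0.14 [[500.0, 274.0], [509.0, 50.0]]
0 [[427.0, 213.0], [429.0, 4.0]]
0.2 [[340.0, 142.0], [336.0, -50.0]]
0.48 [[245.0, 63.0], [235.0, -108.0]]
```

View pics/side1c.png

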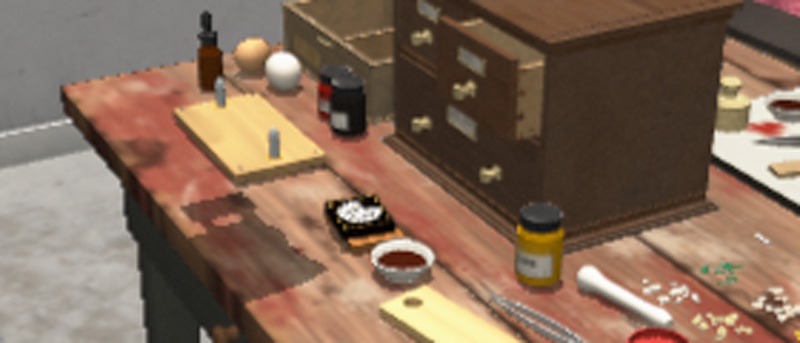

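The side view shows the chest's base front corners at about (388,135) and (555,245) in the crop, with the upper-right drawer pulled out (front from (440,25) to (520,135)). The box and jars stand behind the board.

```bash
python3 - <<'E'
from h import *
m=eyes.camera_model('side')
f=lambda l:np.array(l)*280/800+[200,140]
print(plane(m,f([(388,138),(560,248),(395,143),(348,133),(540,284),(395,118),(285,40)]),0).round(3))
for z in (.12,.16,.2): print('drawer bottom corner (518,137)',z,plane(m,f([(518,137),(440,100),(420,127),(490,178)]),z).round(3).tolist())
E
```

```text
[[ 0.654  0.183  0.   ]
 [ 0.679 -0.126  0.   ]
 [ 0.654  0.167  0.   ]
 [ 0.619  0.218  0.   ]
 [ 0.623 -0.174  0.   ]
 [ 0.689  0.228  0.   ]
 [ 0.683  0.532  0.   ]]
drawer bottom corner (518,137) 0.12 [[0.641, -0.101, 0.12], [0.621, 0.011, 0.12], [0.57, -0.036, 0.12], [0.57, -0.162, 0.12]]
drawer bottom corner (518,137) 0.16 [[0.592, -0.172, 0.16], [0.573, -0.068, 0.16], [0.526, -0.112, 0.16], [0.526, -0.228, 0.16]]
drawer bottom corner (518,137) 0.2 [[0.542, -0.243, 0.2], [0.526, -0.147, 0.2], [0.482, -0.187, 0.2], [0.482, -0.295, 0.2]]
```

arm_command:
  deltas:
    - [[0.6, -1.0, -0.6, 0, 0, -7], [0.6, -1.0, -0.6, 0, 0, -7], [0.6, -1.0, -0.6, 0, 0, -7], [0.6, -1.0, -0.6, 0, 0, -7], [0.6, -1.0, -0.6, 0, 0, -7], [0.6, -1.0, -0.6, 0, 0, -7], [0.6, -1.0, -0.6, 0, 0, -7], [0.6, -1.0, -0.6, 0, 0, -7], [0.6, -1.0, -0.6, 0, 0, -7], [0.6, -1.0, -0.6, 0, 0, -7], [0.6, -1.0, -0.6, 0, 0, -7], [0.6, -0.6, -0.6, 0, 0, -7]]

```text
t: 2.83
tool_pos: [0.505, 0.0039, 0.2382]
orientation: [-2.106, -2.331, 0.0]
force: [0.2, -0.0, 0.9]
opening: 0.093
gripper_force: 0.0
```

arm_command:
  deltas:
    - [[0.5, 0, -0.8, 0, 0, -7], [0, 0, -1, 0, 0, -7], [0, 0, -1, 0, 0, 0], [0, 0, -1, 0, 0, 0], [0, 0, 0, 0, 0, 0], [0, 0, 0, 0, 0, 0]]

```text
t: 3.33
tool_pos: [0.5091, 0.004, 0.1998]
orientation: [-2.365, -2.066, 0.002]
force: [0.1, 0.2, 0.5]
opening: 0.0931
gripper_force: 0.0
```

```bash
python3 - <<'E'
from h import *
s=monitor.read_state(); print(s['t'],s['tool_pos'],s['orientation'],s['q'].round(2))
im,m=snap('wrist','w2.png'); print(ray(m,[[0,0]])[0])
hsv=cv2.cvtColor(im,cv2.COLOR_BGR2HSV)
print(proj(m,[[.51,.003,.024]]))
E
```

```text
3.3333 [0.50912718 0.00402965 0.19981705] [-2.36509362e+00 -2.06591396e+00  1.83928551e-03] [-0.09 -0.11  1.76  0.    1.49  0.04]
[0.51817034 0.07312786 0.36614885]
[[319.64251778 183.44981991]]
```

View pics/w2.png

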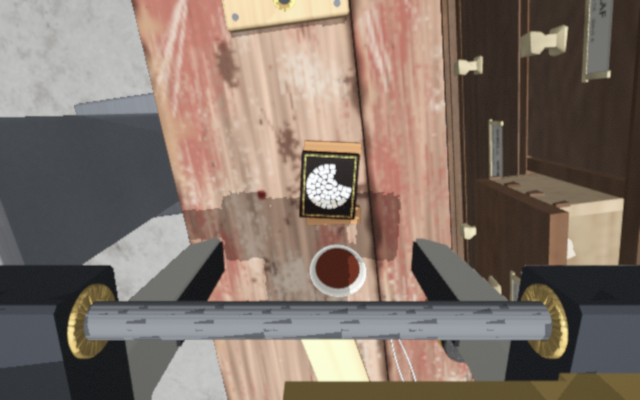

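The close view shows the plaque at (330,185) between strip ends at (331,147) and (330,217). The dish is at (338,270) and the board's near edge at the top.

```bash
python3 - <<'E'
from h import *
m=eyes.camera_model('wrist'); im=cv2.imread('pics/w2.png'); hsv=cv2.cvtColor(im,cv2.COLOR_BGR2HSV)
for p in [(330,147),(345,147),(310,217),(351,216),(330,160),(280,170),(375,170),(345,134),(330,226)]: print(p,hsv[p[1],p[0]])
k=cv2.morphologyEx(cv2.inRange(hsv,(0,0,0),(180,255,80)),cv2.MORPH_CLOSE,np.ones((9,9)))
rect(m,k,.024,(290,135,352,235),'plaque')
rect(m,k,.024,(290,143,362,224),'plaque')
o=cv2.inRange(hsv,(12,105,120),(24,200,255)); o=cv2.morphologyEx(o,cv2.MORPH_OPEN,np.ones((3,3)))
rect(m,o,.012,(295,135,370,156),'s1'); rect(m,o,.012,(295,205,370,235),'s2')
E
```

```text
(330, 147) [ 15 111 221]
(345, 147) [ 15 111 220]
(310, 217) [ 14 129  87]
(351, 216) [ 19 130 116]
(330, 160) [ 0 28 54]
(280, 170) [ 13  65 196]
(375, 170) [  8  90 203]
(345, 134) [ 12  60 216]
(330, 226) [  9  81 152]
plaque c 517.2 -0.3 sides 65.1 52.2 long ang 79.39 px 228 [299. 151.] [351. 218.]
plaque c 521.2 -1.0 sides 65.1 60.1 long ang 79.34 px 250 [299. 151.] [361. 218.]
s1 c 527.4 35.0 sides 54.9 10.1 long ang -10.6 px 128 [304. 141.] [360. 153.]
s2 c 519.4 -36.6 sides 54.9 16.4 long ang -1.66 px 134 [307. 207.] [359. 224.]
```

```bash
python3 - <<'E'
from h import *
m=eyes.camera_model('wrist'); im=cv2.imread('pics/w2.png'); g=cv2.cvtColor(im,cv2.COLOR_BGR2GRAY)
for r in (158,170,185,200,210): print(r,g[r,294:306],g[r,350:370])
print([ (c,g[140:158,c].tolist(),g[210:226,c].tolist()) for c in (315,340)])
hsv=cv2.cvtColor(im,cv2.COLOR_BGR2HSV)
k=cv2.morphologyEx(cv2.morphologyEx(cv2.inRange(g,0,70),cv2.MORPH_CLOSE,np.ones((9,9))),cv2.MORPH_OPEN,np.ones((9,9)))
rect(m,k,.024,(285,140,375,230),'plaque')
E
```

```text
158 [119 130 145 154 149 139 123  80  48  63 131 174] [118 122 117 108 118 142 120  72  55  98 156 177 171 153 116  67  60  84
 102 115]
170 [158 165 172 177 178 170 133  72  54  97 138 118] [ 45  45  50  74 109 113  76  57 116 176 193 196 187 174 152 116  65  56
  83 103]
185 [169 175 180 179 173 153  93  43  51 107 146 128] [ 44  47  83 119 106  64  46  78 117 125 124 121 120 116 109  99  85  61
  49  63]
200 [ 95  97 105 112 111  88  47  42  95 133  88  33] [ 34  77 111  79  39  39  82 121 128 125 124 127 129 130 128 123 112  96
  73  46]
210 [120 126 131 131 123  77  32  28  62  89  58  24] [ 72 108  97  58  43  85 127 128 127 124 121 131 137 138 135 129 119 106
  89  66]
[(315, [167, 153, 182, 189, 185, 180, 180, 182, 183, 175, 145, 81, 34, 62, 112, 140, 103, 58], [21, 21, 23, 35, 65, 85, 58, 56, 94, 120, 126, 128, 129, 129, 124, 111]), (340, [168, 147, 146, 181, 189, 185, 183, 182, 184, 184, 185, 168, 104, 36, 46, 82, 113, 116], [20, 22, 19, 20, 35, 70, 88, 60, 48, 86, 119, 128, 130, 126, 115, 113])]
plaque c 526.2 15.4 sides 62.2 31.1 long ang -10.61 px 194 [302. 151.] [366. 185.]
```

```bash
python3 - <<'E'
from h import *
m=eyes.camera_model('wrist')
p=plane(m,[(300.7,185),(357,185),(329,151.3),(329,217.8),(315,151.6),(315,217.6),(340,152.5),(340,218.3),(301,158),(358.9,158),(299.7,205),(355.5,205)],.024)*1000
print(p.round(1))
E
```

```text
[[492.3   3.6  24. ]
 [546.5  -3.7  24. ]
 [523.7  32.3  24. ]
 [515.4 -33.2  24. ]
 [510.5  33.8  24. ]
 [501.6 -31.1  24. ]
 [533.9  29.7  24. ]
 [526.2 -35.2  24. ]
 [496.4  29.5  24. ]
 [551.1  22.1  24. ]
 [488.4 -16.2  24. ]
 [542.9 -23.6  24. ]]
```

```bash
python3 - <<'E'
from h import *
mw=eyes.camera_model('wrist'); ms=eyes.camera_model('side')
f=lambda l:np.array([l])*280/800+[200,140]
for w,s in [((478,180),(440,97)),((565,210),(439,20))]:
    c1,d1=ray(mw,[w]); c2,d2=ray(ms,f(s)); d1=d1[0];d2=d2[0]
    t=np.linalg.lstsq(np.c_[d1,-d2],c2-c1,rcond=None)[0]; print(c1+t[0]*d1,c2+t[1]*d2)
E
```

```text
[0.62104757 0.01096319 0.12376211] [0.62051261 0.01114788 0.12348952]
[0.62436119 0.01325931 0.20858333] [0.61988068 0.01447346 0.20513183]
```

The drawer knob protrudes to about x=0.60 beside the plaque, so I'll grip the plaque along its 66 mm axis. The fingertips stay just above the strips and the gripper body stays clear.

arm_command:
  deltas:
    - [[0.1, 0, 0, 0, 0, 7], [0.1, 0, 0, 0, 0, 7], [0.1, 0, 0, 0, 0, 7], [0.1, 0, 0, 0, 0, 7], [0.1, -0.1, 0, 0, 0, 7], [0.1, -0.1, 0, 0, 0, 7], [0.1, -0.1, 0, 0, 0, 7], [0.1, -0.1, 0, 0, 0, 7], [0.1, -0.06, 0, 0, 0, 7], [0.1, 0, 0, 0, 0, 7], [0.04, 0, 0, 0, 0, 7], [0, 0, 0, 0, 0, 7]]

```text
t: 4.38
tool_pos: [0.5208, -0.0011, 0.2017]
orientation: [0.369, 3.118, 0.0]
force: [0.1, 0.4, -0.2]
opening: 0.0933
gripper_force: 0.0
```

arm_command:
  deltas:
    - [[0, 0, -1.5, 0, 0, 3.5], [0, 0, -1.5, 0, 0, 0], [0, 0, -1.5, 0, 0, 0], [0, 0, -1.5, 0, 0, 0], [0, 0, -1.5, 0, 0, 0], [0, 0, -1.5, 0, 0, 0], [0, 0, -1.5, 0, 0, 0], [0, 0, -1.5, 0, 0, 0], [0, 0, 0, 0, 0, 0], [0, 0, 0, 0, 0, 0]]

```text
t: 5.22
tool_pos: [0.52, -0.0011, 0.0808]
orientation: [-0.284, -3.128, 0.0]
force: [0.6, -0.6, 0.6]
opening: 0.0934
gripper_force: 0.0
```

```bash
cat >> h.py <<'E'
from scipy.spatial.transform import Rotation as Ro
def st():
    s=monitor.read_state(); y=Ro.from_rotvec(s['orientation']).as_matrix()
    print('t',round(s['t'],2),'pos',(s['tool_pos']*1000).round(1),'yaw',round(np.degrees(np.arctan2(y[1,1],y[0,1])),2),'z',y[:,2].round(4),'F',s['force'].round(2),'open',round(s['opening']*1000,1)); return s
E
python3 - <<'E'
from h import *
st(); im,m=snap('wrist','w3.png')
E
```

```text
t 5.22 pos [520.   -1.1  80.8] yaw 79.61 z [-9.e-04  1.e-04 -1.e+00] F [ 0.58 -0.64  0.62] open 93.4
```

View pics/w3.png

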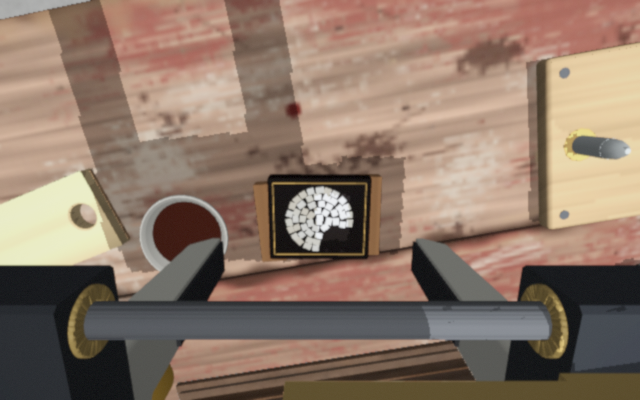

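The plaque is at (320,217) between the fingertips, with a strip at each side. The dish's right edge is at column 228, close to the left finger, so I'll measure both.

```bash
python3 - <<'E'
from h import *
m=eyes.camera_model('wrist'); im=cv2.imread('pics/w3.png'); g=cv2.cvtColor(im,cv2.COLOR_BGR2GRAY)
k=cv2.inRange(g,0,70); k=cv2.morphologyEx(cv2.morphologyEx(k,cv2.MORPH_CLOSE,np.ones((5,5))),cv2.MORPH_OPEN,np.ones((9,9)))
r=rect(m,k,.024,(262,165,385,258),'plaque')
for rr in (190,235): print(g[rr,255:285],g[rr,362:385])
for c in (290,340): print(g[170:188,c],g[250:266,c])
hsv=cv2.cvtColor(im,cv2.COLOR_BGR2HSV)
d=cv2.inRange(hsv,(0,0,150),(180,40,255)); n=[c for c in cv2.findContours(d[190:280,130:235],0,2,offset=(130,190))[0]]
c=max(n,key=len)[:,0]; P=plane(m,c.astype(float),.022)*1000; print('dish',P.min(0),P.max(0))
print('tips',proj(m,[[.52,-.0011,.0808]]), 'plaq',proj(m,[[.5195,-.0006,.024]]))
E
```

```text
plaque c 517.7 -0.6 sides 65.8 56.3 long ang 79.69 px 362 [268. 174.] [370. 257.]
[117 117 115 115 114 113 112 114 115 117 116 110  88  46  22  29  59  94
  92  53  24  22  22  22  25  23  21  23  21  22] [ 19  25  46  85 105  67  23  21  46  86 105 108 107 107 107 110 115 116
 113 108 122 127 128]
[100 104 108 110 113 117 117 117 115 115 113 113 113 104  64  26  23  44
  87 112  72  24  19  22  22  18  17  18  19  19] [ 34  80 110  71  24  22  49  88 107 110 109 108 109 111 114 115 115 111
 116 118 119 120 120]
[ 99  94  88  74  46   7   7  12  16  22  26  52 106 135  88  29  21  23] [ 23  22  49 102 131  85  25  27  62 102 131 155 170 165 150 125]
[103 107 106  97  65  27  11  10   9  20  25  42  84 111  80  37  22  19] [ 23  25  39  82 109  77  33  17  19  37  57  75  87  95 105 112]
dish [ 487.27107422 -121.97750741   22.        ] [537.48991472 -62.77316662  22.        ]
tips [[319.1114373  254.61154268]] plaq [[319.33782704 219.45918767]]
```

arm_command:
  deltas:
    - [[0, 0.05, 0, 0, 0, 0], [0, 0, 0, 0, 0, 0], [0, 0, 0, 0, 0, 0], [0, 0, 0, 0, 0, 0], [0, 0, 0, 0, 0, 0], [0, 0, -1, 0, 0, 0], [0, 0, -1, 0, 0, 0], [0, 0, -1, 0, 0, 0], [0, 0, -1, 0, 0, 0], [0, 0, 0, 0, 0, 0]]
  gripper: 0.61
  squeeze: 20

```text
t: 6.1
tool_pos: [0.5178, -0.0004, 0.0372]
orientation: [-0.286, -3.123, -0.0]
force: [-0.3, 0.5, -0.5]
opening: 0.0748
gripper_force: 0.0
```

arm_command:
  deltas:
    - [[0, 0, -0.6, 0, 0, 0], [0, 0, -0.6, 0, 0, 0], [0, 0, -0.6, 0, 0, 0], [0, 0, -0.6, 0, 0, 0], [0, 0, 0, 0, 0, 0], [0, 0, 0, 0, 0, 0]]

```text
t: 6.6
tool_pos: [0.5199, -0.0006, 0.0162]
orientation: [-0.286, -3.128, -0.0]
force: [-0.3, 0.3, 0.6]
opening: 0.0748
gripper_force: 0.0
```

```bash
python3 - <<'E'
from h import *
st()
E
```

```text
t 6.6 pos [519.9  -0.6  16.2] yaw 79.55 z [-9.e-04  1.e-04 -1.e+00] F [-0.29  0.31  0.61] open 74.8
```

arm_command:
  deltas:
    - [[0, 0, -0.1, 0, 0, 0], [0, 0, -0.1, 0, 0, 0], [0, 0, 0, 0, 0, 0], [0, 0, 0, 0, 0, 0]]

```text
t: 6.93
tool_pos: [0.5204, -0.0007, 0.0148]
orientation: [0.286, 3.128, -0.0]
force: [0.5, -0.1, -0.5]
opening: 0.0751
gripper_force: 0.0
```

arm_command:
  deltas:
    - [[0, 0, 0, 0, 0, 0], [0, 0, 0, 0, 0, 0], [0, 0, 0, 0, 0, 0], [0, 0, 0, 0, 0, 0], [0, 0, 0, 0, 0, 0], [0, 0, 0, 0, 0, 0], [0, 0, 0, 0, 0, 0]]
  gripper: -1
  squeeze: 20

```text
t: 7.52
tool_pos: [0.5204, -0.0007, 0.0148]
orientation: [0.286, 3.128, 0.0]
force: [0.4, 0.2, 2.2]
opening: 0.0658
gripper_force: 20.0
```

arm_command:
  deltas:
    - [[0, 0, 0.2, 0, 0, 0], [0, 0, 0.3, 0, 0, 0], [0, 0, 0.5, 0, 0, 0], [0, 0, 1, 0, 0, 0], [0, 0, 1, 0, 0, 0], [0, 0, 1, 0, 0, 0], [0, 0, 1, 0, 0, 0], [0, 0, 1, 0, 0, 0], [0, 0, 1, 0, 0, 0], [0, 0, 1, 0, 0, 0], [0, 0, 0, 0, 0, 0], [0, 0, 0, 0, 0, 0]]

```text
t: 8.52
tool_pos: [0.5209, -0.0008, 0.0956]
orientation: [0.286, 3.127, -0.0]
force: [-0.6, -0.2, -0.9]
opening: 0.0655
gripper_force: 20.0
```

```bash
python3 - <<'E'
from h import *
st();im,m=snap('wrist','w4.png')
E
```

```text
t 8.52 pos [520.9  -0.8  95.6] yaw 79.55 z [ 1.8e-03 -2.0e-04 -1.0e+00] F [-0.65 -0.21 -0.92] open 65.5
```

View pics/w4.png

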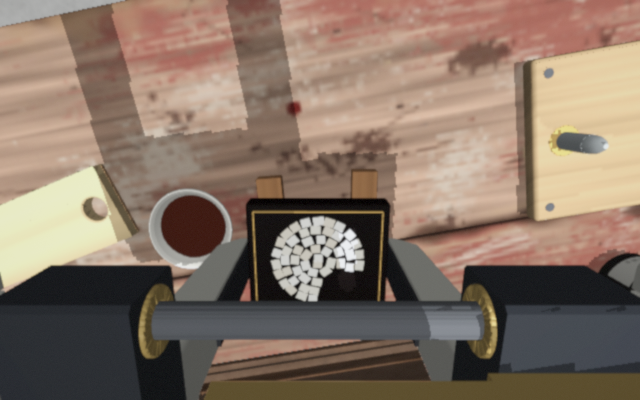

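The plaque hangs level in the gripper (columns 248–388). The two strips stayed put at (270,187) and (364,184), undragged.

```bash
python3 - <<'E'
from h import *
m=eyes.camera_model('wrist'); im=cv2.imread('pics/w4.png'); g=cv2.cvtColor(im,cv2.COLOR_BGR2GRAY)
for c in (265,300,340,375): print(c,g[194:218,c].tolist())
print(g[230,240:262].tolist(),g[230,375:395].tolist())
E
```

```text
265 [112, 111, 110, 94, 52, 5, 3, 5, 9, 14, 7, 18, 15, 18, 21, 32, 67, 105, 112, 66, 23, 19, 17, 15]
300 [119, 117, 115, 102, 55, 12, 4, 8, 7, 4, 14, 13, 20, 22, 20, 29, 73, 122, 136, 87, 26, 18, 18, 18]
340 [108, 106, 108, 95, 51, 11, 4, 2, 5, 8, 14, 14, 21, 17, 18, 27, 64, 114, 135, 87, 27, 17, 20, 17]
375 [116, 115, 114, 98, 58, 19, 2, 3, 4, 9, 10, 15, 19, 19, 21, 26, 58, 110, 133, 86, 26, 19, 21, 18]
[101, 101, 103, 104, 105, 103, 93, 51, 18, 17, 17, 34, 90, 133, 108, 53, 19, 19, 21, 21, 17, 20] [15, 17, 18, 19, 24, 52, 107, 136, 87, 24, 19, 19, 20, 49, 87, 105, 127, 155, 164, 164]
```

arm_command:
  deltas:
    - [[0, 0, 2, 0, 0, 0], [0, 0, 2.2, 0, 0, 0], [0, 0, 2.2, 0, 0, 0], [0, 0, 2, 0, 0, 0], [0, 0.5, 2, 0, 0, 1], [0.2, 1.5, 2, 0, 0, 1], [0.3, 2, 2, 0, 0, 1], [0.3, 2.2, 2, 0, 0, 1], [0.3, 2.2, 2, 0, 0, 1], [0.3, 2.2, 2, 0, 0, 1], [0.3, 2.2, 0, 0, 0, 1], [0.3, 2.2, 0, 0, 0, 1]]

```text
t: 9.57
tool_pos: [0.5408, 0.1506, 0.2995]
orientation: [0.066, 3.139, 0.001]
force: [1.0, 0.4, -0.9]
opening: 0.0655
gripper_force: 20.0
```

arm_command:
  deltas:
    - [[0.2, 2.2, 0, 0, 0, 1], [0.2, 2.2, 0, 0, 0, 1], [0.3, 2.2, 0, 0, 0, 0], [0.3, 2, 0, 0, 0, 0], [0, 1.3, 0, 0, 0, 0], [0, 0, 0, 0, 0, 0], [0, 0, 0, 0, 0, 0], [0, 0, 0, 0, 0, 0]]

```text
t: 10.23
tool_pos: [0.5501, 0.2476, 0.2981]
orientation: [-0.013, -3.141, 0.001]
force: [-0.1, -1.1, -1.2]
opening: 0.0657
gripper_force: 20.0
```

```bash
python3 - <<'E'
from h import *
st();im,m=snap('wrist','w5.png'); hsv=cv2.cvtColor(im,cv2.COLOR_BGR2HSV)
b=cv2.inRange(hsv,(15,40,140),(35,140,255)); b=cv2.morphologyEx(b,cv2.MORPH_OPEN,np.ones((3,3)));b=cv2.morphologyEx(b,cv2.MORPH_CLOSE,np.ones((7,7)))
p=proj(m,[[.50,.25,.018]])[0]; print(p)
rect(m,b,.018,(int(p[0])-110,max(0,int(p[1])-80),int(p[0])+110,min(int(p[1])+70,270)),'board')
E
```

```text
t 10.23 pos [550.1 247.6 298.1] yaw 89.54 z [-8.e-04 -8.e-04 -1.e+00] F [-0.08 -1.14 -1.18] open 65.7
[319.96244225 126.75595393]
board c 502.0 249.8 sides 199.9 109.5 long ang 89.63 px 503 [236.  81.] [403. 173.]
```

View pics/w5.png

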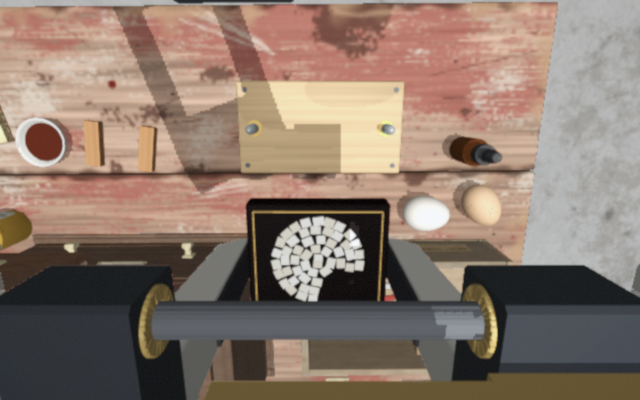

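The board is fully visible (corners (238,82), (404,82), (400,172), (240,172)), with pins near (252,129) and (388,128). The strips lie at (93,144) and (147,148).

```bash
python3 - <<'E'
from h import *
m=eyes.camera_model('wrist'); im=cv2.imread('pics/w5.png'); g=cv2.cvtColor(im,cv2.COLOR_BGR2GRAY); hsv=cv2.cvtColor(im,cv2.COLOR_BGR2HSV)
s=monitor.read_state(); tp=s['tool_pos']; zt=tp[2]+.0092
print(g[194:216,320].tolist(), g[230,240:256].tolist(), g[230,378:394].tolist())
e=plane(m,[(320,203),(320,204.5),(246.9,230),(388.2,230)],zt); print('edge rel tcp mm',((e-tp)*1000).round(1).tolist())
pin=cv2.inRange(hsv,(0,0,40),(180,35,255))
for x0 in (240,376):
    n,l,stt,c=cv2.connectedComponentsWithStats(pin[110:145,x0:x0+24]); i=1+np.argmax(stt[1:,4]); print('pin',stt[i],c[i]+[x0,110], plane(m,[c[i]+[x0,110]],.045)*1000)
o=cv2.inRange(hsv,(10,95,100),(24,220,255)); o=cv2.morphologyEx(o,cv2.MORPH_OPEN,np.ones((3,3)))
rect(m,o,.012,(80,110,115,175),'s2');rect(m,o,.012,(130,115,165,180),'s1')
b=g[82:175,320]; print(g[76:90,320].tolist(),g[165:180,320].tolist())
E
```

```text
[164, 162, 161, 145, 83, 17, 8, 6, 9, 10, 14, 19, 22, 25, 21, 27, 70, 122, 144, 94, 31, 65] [174, 173, 172, 173, 173, 171, 154, 91, 26, 21, 25, 40, 98, 143, 117, 59] [20, 22, 56, 115, 144, 94, 27, 21, 20, 29, 74, 126, 146, 149, 150, 151]
edge rel tcp mm [[-30.2, 0.6, 9.2], [-29.5, 0.6, 9.2], [-17.6, -33.1, 9.2], [-17.1, 31.9, 9.2]]
pin [ 6 14 12 10 88] [251.20454545 128.53409091] [[500.38555756 171.13731997  45.        ]]
pin [ 6 15 13  9 96] [388.22916667 128.89583333] [[501.88758017 327.72734274  45.        ]]
s2 c 518.5 -34.6 sides 55.9 20.0 long ang -6.15 px 114 [ 84. 120.] [100. 165.]
s1 c 526.3 32.0 sides 58.0 18.9 long ang -9.84 px 114 [138. 126.] [154. 172.]
[152, 151, 152, 154, 158, 172, 199, 210, 215, 215, 213, 212, 212, 213] [157, 155, 154, 157, 159, 158, 148, 122, 77, 55, 58, 69, 89, 104, 125]
```

arm_command:
  deltas:
    - [[-0.6, 0.05, 0, 0, 0, 0], [-0.6, 0.05, -1, 0, 0, 0], [-0.6, 0.05, -2, 0, 0, 0], [-0.6, 0.05, -2.5, 0, 0, 0], [-0.6, 0.05, -2.5, 0, 0, 0], [-0.6, 0, -2.5, 0, 0, 0], [-0.6, 0, -2.5, 0, 0, 0], [-0.44, 0, -2.5, 0, 0, 0], [0, 0, -2.5, 0, 0, 0], [0, 0, -2, 0, 0, 0], [0, 0, -1, 0, 0, 0], [0, 0, 0, 0, 0, 0]]

```text
t: 11.28
tool_pos: [0.5018, 0.2496, 0.086]
orientation: [-0.013, -3.137, 0.003]
force: [-0.1, -0.2, -0.5]
opening: 0.0659
gripper_force: 20.0
```

arm_command:
  deltas:
    - [[0, 0, -1, 0, 0, 0], [0, 0, -1, 0, 0, 0], [0, 0, -1, 0, 0, 0], [0, 0, -1, 0, 0, 0], [0, 0, -1, 0, 0, 0], [0, 0, -0.5, 0, 0, 0], [0, 0, 0, 0, 0, 0], [0, 0, 0, 0, 0, 0]]

```text
t: 11.95
tool_pos: [0.5035, 0.2508, 0.0332]
orientation: [-0.012, -3.141, 0.001]
force: [1.1, 0.1, -0.2]
opening: 0.0655
gripper_force: 20.0
```

```bash
python3 - <<'E'
from h import *
st()
E
```

```text
t 11.95 pos [503.5 250.8  33.2] yaw 89.56 z [-9.e-04 -4.e-04 -1.e+00] F [ 1.1   0.1  -0.22] open 65.5
```

arm_command:
  deltas:
    - [[0, -0.06, -0.4, 0, 0, 0], [0, 0, -0.4, 0, 0, 0], [0, 0, -0.2, 0, 0, 0], [0, 0, -0.1, 0, 0, 0], [0, 0, -0.05, 0, 0, 0], [0, 0, 0, 0, 0, 0], [0, 0, 0, 0, 0, 0]]

```text
t: 12.53
tool_pos: [0.5039, 0.2503, 0.0223]
orientation: [0.012, 3.141, 0.0]
force: [-0.2, -1.0, -0.6]
opening: 0.0657
gripper_force: 20.0
```

arm_command:
  deltas:
    - [[0, 0, -0.05, 0, 0, 0], [0, 0, -0.05, 0, 0, 0], [0, 0, 0, 0, 0, 0], [0, 0, 0, 0, 0, 0]]

```text
t: 12.87
tool_pos: [0.5038, 0.2503, 0.0211]
orientation: [-0.012, -3.142, -0.0]
force: [-0.8, 0.2, -0.3]
opening: 0.0655
gripper_force: 20.0
```

arm_command:
  deltas:
    - [[0, 0, -0.05, 0, 0, 0], [0, 0, -0.03, 0, 0, 0], [0, 0, 0, 0, 0, 0], [0, 0, 0, 0, 0, 0]]

```text
t: 13.2
tool_pos: [0.504, 0.2503, 0.0208]
orientation: [0.012, 3.141, 0.0]
force: [-2.8, -1.4, 4.9]
opening: 0.0656
gripper_force: 20.0
```

arm_command:
  deltas:
    - [[0, 0, 0, 0, 0, 0], [0, 0, 0, 0, 0, 0], [0, 0, 0, 0, 0, 0], [0, 0, 0.2, 0, 0, 0], [0, 0, 0.5, 0, 0, 0], [0, 0, 1, 0, 0, 0], [0, 0, 2, 0, 0, 0], [0, 0, 3, 0, 0, 0], [0, 0, 3, 0, 0, 0], [0, 0, 3, 0, 0, 0], [0, 0, 3, 0, 0, 0], [0, 0, 2, 0, 0, 0]]
  gripper: 0.57

```text
t: 14.2
tool_pos: [0.505, 0.2507, 0.2022]
orientation: [0.012, 3.137, 0.003]
force: [0.4, -0.2, 0.6]
opening: 0.0731
gripper_force: 0.0
```

arm_command:
  deltas:
    - [[0, 0, 0, 0, 0, 0], [0, 0, 0, 0, 0, 0]]
  gripper: 1

```text
t: 14.37
tool_pos: [0.505, 0.2507, 0.2001]
orientation: [0.012, 3.137, 0.003]
force: [0.5, -0.3, -0.7]
opening: 0.0824
gripper_force: 0.0
```

```bash
cat >> h.py <<'E'
def pins(m,g_or_hsv,z=.036,guess=((.5018,.17),(.5018,.33))):
    pin=cv2.inRange(g_or_hsv,(0,0,40),(180,35,255)); out=[]
    for q in guess:
        p=proj(m,[[*q,z]])[0].astype(int); x0,y0=p-18
        n,l,s,c=cv2.connectedComponentsWithStats(pin[y0:y0+36,x0:x0+36]); i=1+np.argmax(s[1:,4]); out.append(c[i]+[x0,y0])
    return np.array(out), plane(m,out,z)*1000
E
python3 - <<'E'
from h import *
st();im,m=snap('wrist','w6.png'); hsv=cv2.cvtColor(im,cv2.COLOR_BGR2HSV); g=hsv[...,2]
print(pins(m,hsv))
b=cv2.inRange(hsv,(15,40,140),(35,140,255)); b=cv2.morphologyEx(b,cv2.MORPH_OPEN,np.ones((3,3)));b=cv2.morphologyEx(b,cv2.MORPH_CLOSE,np.ones((7,7)))
p=proj(m,[[.5018,.25,.018]])[0].astype(int); print(p)
rect(m,b,.018,(p[0]-125,p[1]-85,p[0]+125,min(p[1]+75,290)),'board')
k=cv2.inRange(cv2.cvtColor(im,cv2.COLOR_BGR2GRAY),0,75); k=cv2.morphologyEx(k,cv2.MORPH_CLOSE,np.ones((5,5)))
rect(m,k,.030,(p[0]-45,p[1]-40,p[0]+45,p[1]+40),'plaque')
E
```

```text
t 14.37 pos [505.  250.7 200.1] yaw 89.56 z [ 0.0042  0.0016 -1.    ] F [ 0.53 -0.27 -0.72] open 82.4
(array([[231.33513514, 182.4       ],
       [402.17021277, 182.68617021]]), array([[500.60504286, 169.85577376,  36.        ],
       [501.93256346, 329.48407745,  36.        ]]))
[317 179]
board c 501.6 249.5 sides 199.9 109.8 long ang 89.61 px 614 [213. 122.] [421. 232.]
plaque c 500.1 249.6 sides 64.6 55.1 long ang 89.61 px 242 [283. 151.] [351. 208.]
```

View pics/w6.png

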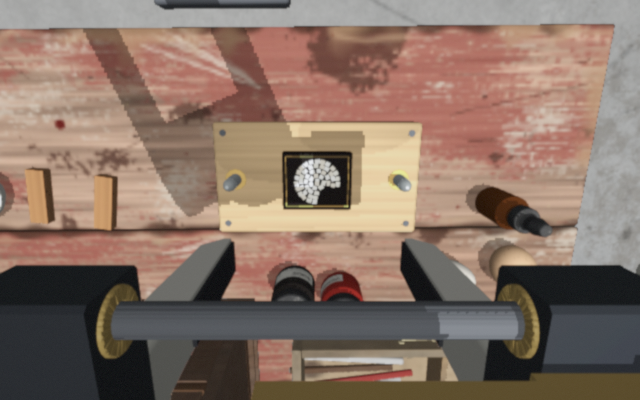

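The plaque lies centred and square between the pins (centre (317,180)), with the pins at (231,182) and (402,183). Next I fetch the strips.

arm_command:
  deltas:
    - [[0, -1.5, 0, 0, 0, -1], [0, -2.6, 0, 0, 0, -1], [0.1, -2.6, 0, 0, 0, -1], [0.1, -2.6, 0, 0, 0, -1], [0.1, -2.6, 0, 0, 0, -1], [0.1, -2.6, 0, 0, 0, -1], [0.1, -2.6, -1, 0, 0, -1], [0.1, -2.6, -1.5, 0, 0, -1], [0.1, -2.6, -2, 0, 0, -1], [0.1, -2, -2, 0, 0, -1], [0.1, -0.7, -1.5, 0, 0, 0], [0, 0, 0, 0, 0, 0]]
  gripper: -0.1

```text
t: 15.42
tool_pos: [0.509, -0.0012, 0.1119]
orientation: [-0.289, -3.119, 0.001]
force: [-0.3, 0.3, -1.6]
opening: 0.0416
gripper_force: 0.0
```

arm_command:
  deltas:
    - [[0, 0, 0, 0, 0, 0], [0, 0, 0, 0, 0, 0]]

```text
t: 15.58
tool_pos: [0.5127, 0.0008, 0.1175]
orientation: [-0.286, -3.128, -0.001]
force: [-0.3, 0.8, 0.1]
opening: 0.0415
gripper_force: 0.0
```

```bash
python3 - <<'E'
from h import *
st();im,m=snap('wrist','w7.png'); hsv=cv2.cvtColor(im,cv2.COLOR_BGR2HSV)
o=cv2.inRange(hsv,(10,105,80),(24,230,255)); o=cv2.morphologyEx(o,cv2.MORPH_OPEN,np.ones((3,3)))
for q in ([.515,-.034],[.5262,.032]):
    p=proj(m,[[*q,.012]])[0].astype(int); print(p,hsv[p[1],p[0]]); rect(m,o,.012,(p[0]-35,p[1]-60,p[0]+35,p[1]+60),'s')
E
```

```text
t 15.58 pos [512.7   0.8 117.5] yaw 79.57 z [-6.e-04  4.e-04 -1.e+00] F [-0.28  0.78  0.06] open 41.5
[275 213] [ 14 128 146]
s c 517.5 -34.4 sides 56.7 18.7 long ang -5.88 px 171 [261. 181.] [289. 250.]
[360 212] [ 14 128 143]
s c 525.1 31.1 sides 58.0 18.6 long ang -10.17 px 176 [347. 175.] [371. 246.]
```

View pics/w7.png

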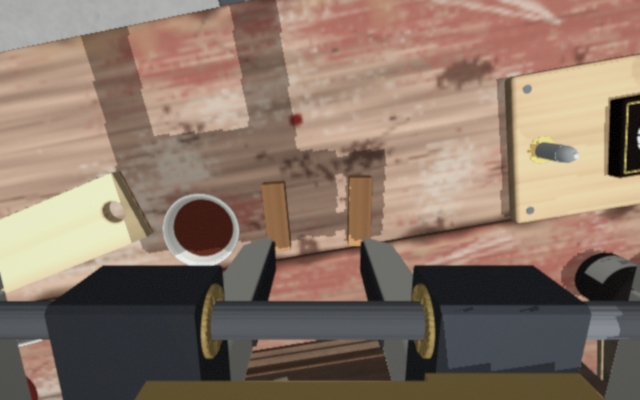

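The strips show at (276,215) and (360,210) and the dish's right edge at column 238. There is no room for a finger between the dish and s2 crosswise. I'll grip the strips lengthwise, with the tool shifted 15 mm toward the robot so the body clears the knob.

arm_command:
  deltas:
    - [[0, 0, 2, 0, 0, 0], [0, 0, 2, 0, 0, -6], [0, 0, 1, 0, 0, -7.1], [0, 0.4, 0, 0, 0, -7.1], [0, 0.4, 0, 0, 0, -7.1], [0, 0.4, 0, 0, 0, -7.1], [0, 0.4, 0, 0, 0, -7.1], [0, 0.4, 0, 0, 0, -7.1], [0, 0.4, 0, 0, 0, -7.1], [0, 0.4, 0, 0, 0, -7.1], [-0.1, 0.4, 0, 0, 0, -7.1], [-0.14, 0.16, 0, 0, 0, -7.1]]
  gripper: 1

```text
t: 16.63
tool_pos: [0.5111, 0.0353, 0.1688]
orientation: [2.175, 2.265, 0.003]
force: [0.4, 0.5, 0.1]
opening: 0.0929
gripper_force: 0.0
```

arm_command:
  deltas:
    - [[0, 0, 0, 0, 0, -7.1], [0, 0, -1, 0, 0, -5.7], [0, 0, -2, 0, 0, 0], [0, 0, -2, 0, 0, 0], [0, 0, -2, 0, 0, 0], [0, 0, -1, 0, 0, 0], [0, 0, 0, 0, 0, 0], [0, 0, 0, 0, 0, 0], [0, 0, 0, 0, 0, 0]]

```text
t: 17.38
tool_pos: [0.5116, 0.0341, 0.0891]
orientation: [2.409, 2.014, 0.003]
force: [0.8, 0.2, 0.3]
opening: 0.0929
gripper_force: 0.0
```

```bash
python3 - <<'E'
from h import *
st();im,m=snap('wrist','w8.png'); hsv=cv2.cvtColor(im,cv2.COLOR_BGR2HSV)
o=cv2.inRange(hsv,(10,105,80),(24,230,255)); o=cv2.morphologyEx(o,cv2.MORPH_OPEN,np.ones((3,3)))
for q in ([.515,-.034],[.5255,.032]):
    p=proj(m,[[*q,.012]])[0].astype(int); print(p,hsv[p[1],p[0]]); rect(m,o,.012,(p[0]-60,p[1]-25,p[0]+60,p[1]+25),'s')
E
```

```text
t 17.38 pos [511.6  34.1  89.1] yaw -10.22 z [ 0.0024 -0.     -1.    ] F [0.8  0.16 0.3 ] open 92.9
[338 295] [ 14 129 138]
s c 519.3 -31.2 sides 55.0 15.7 long ang -10.17 px 176 [307. 282.] [380. 301.]
[338 210] [ 15 121 198]
s c 526.4 32.2 sides 55.6 19.7 long ang -10.15 px 204 [300. 196.] [379. 223.]
```

View pics/w8.png

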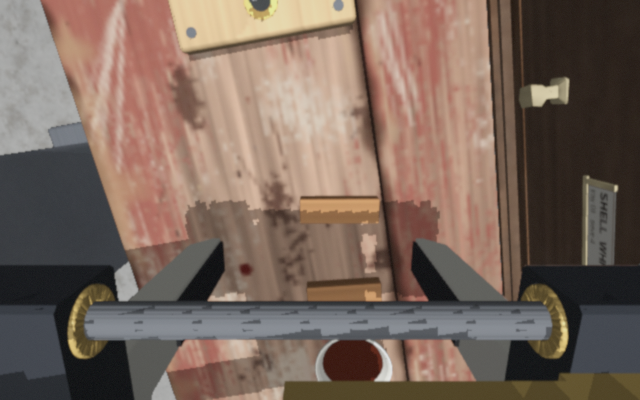

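s1 lies at (340,210), between the fingertips and clear of them; the finger at right stays clear of the chest.

arm_command:
  deltas:
    - [[0, 0, -1.5, 0, 0, 0], [0, 0, -1.5, 0, 0, 0], [0, 0, -1.5, 0, 0, 0], [0, 0, -1.2, 0, 0, 0], [0, 0, -1, 0, 0, 0], [0, 0, -0.8, 0, 0, 0], [0, 0, -0.6, 0, 0, 0], [0, 0, -0.3, 0, 0, 0], [0, 0, -0.2, 0, 0, 0], [0, 0, 0, 0, 0, 0], [0, 0, 0, 0, 0, 0]]

```text
t: 18.35
tool_pos: [0.5108, 0.0338, 0.0018]
orientation: [2.411, 2.014, 0.001]
force: [-0.5, -0.0, 0.0]
opening: 0.0928
gripper_force: 0.0
```

arm_command:
  deltas:
    - [[0, 0, 0, 0, 0, 0], [0, 0, 0, 0, 0, 0], [0, 0, 0, 0, 0, 0], [0, 0, 0, 0, 0, 0], [0, 0, 0, 0, 0, 0], [0, 0, 0, 0, 0, 0], [0, 0, 0, 0, 0, 0], [0, 0, 0, 0, 0, 0], [0, 0, 0, 0, 0, 0], [0, 0, 0, 0, 0, 0]]
  gripper: -1
  squeeze: 15

```text
t: 19.18
tool_pos: [0.5105, 0.0339, 0.0014]
orientation: [2.411, 2.014, 0.0]
force: [0.1, -0.6, 1.0]
opening: 0.0561
gripper_force: 15.0
```

arm_command:
  deltas:
    - [[0, 0, 0.5, 0, 0, 0], [0, 0, 1, 0, 0, 0], [0, 0, 2, 0, 0, 0], [0, 0, 2.5, 0, 0, 0], [0, 0.5, 2.5, 0, 0, 1], [-0.1, 1.5, 2, 0, 0, 1], [-0.1, 2.5, 0.5, 0, 0, 1], [-0.1, 2.8, 0, 0, 0, 1], [-0.1, 2.8, 0, 0, 0, 1], [-0.1, 2.8, 0, 0, 0, 1], [-0.1, 2.8, 0, 0, 0, 1], [-0.1, 2.8, 0, 0, 0, 1]]

```text
t: 20.18
tool_pos: [0.5033, 0.2203, 0.1124]
orientation: [2.264, 2.178, 0.001]
force: [0.8, -0.3, 0.3]
opening: 0.0557
gripper_force: 15.0
```

arm_command:
  deltas:
    - [[-0.1, 2.8, 0, 0, 0, 1], [-0.1, 2.8, 0, 0, 0, 0.8], [0, 1.8, 0, 0, 0, 0], [0, 1, 0, 0, 0, 0], [0, 0, 0, 0, 0, 0], [0, 0, 0, 0, 0, 0], [0, 0, 0, 0, 0, 0]]

```text
t: 20.77
tool_pos: [0.5015, 0.3017, 0.1114]
orientation: [2.231, 2.212, -0.001]
force: [0.2, 0.5, -0.2]
opening: 0.0558
gripper_force: 15.0
```

```bash
python3 - <<'E'
from h import *
st();im,m=snap('wrist','w9.png'); hsv=cv2.cvtColor(im,cv2.COLOR_BGR2HSV)
E
```

```text
t 20.77 pos [501.5 301.7 111.4] yaw -0.49 z [-2.e-04 -6.e-04 -1.e+00] F [ 0.2  0.5 -0.2] open 55.8
```

View pics/w9.png

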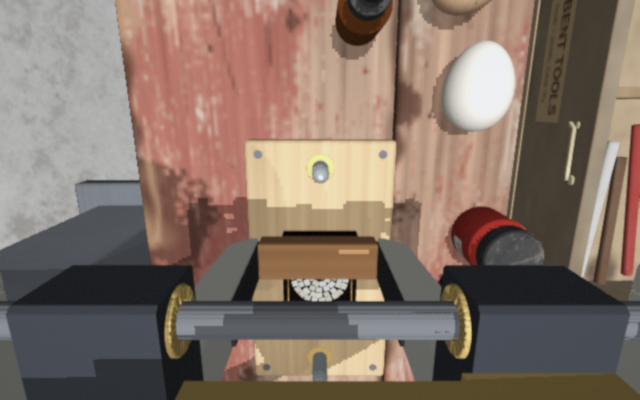

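The strip is held at columns 258–378 (top face from about row 249), with pins at (320,170) and (320,365). The plaque shows below it.

```bash
python3 - <<'E'
from h import *
m=eyes.camera_model('wrist'); im=cv2.imread('pics/w9.png'); g=cv2.cvtColor(im,cv2.COLOR_BGR2GRAY); hsv=cv2.cvtColor(im,cv2.COLOR_BGR2HSV)
tp=monitor.read_state()['tool_pos']
for c in (275,310,365): print(c,g[232:284,c].tolist())
e=plane(m,[(275,249),(310,249),(365,249),(310,278)],tp[2]+.0106)*1000; print((e-tp*1000).round(1).tolist())
b=cv2.inRange(hsv,(15,40,140),(35,140,255)); P=[]
for r in (150,160,190): 
    x=np.flatnonzero(b[r,230:410])+230; q=plane(m,[(x[0]-.5,r),(x[-1]+.5,r)],.018)*1000; print(r,q.round(1).tolist(), q.mean(0).round(1))
c=np.flatnonzero(b[120:170,290])[0]+119.5; print('top edge y',plane(m,[(290,c)],.018)*1000)
print(pins(m,hsv,guess=((.5018,.33),))) 
E
```

```text
275 [148, 148, 147, 137, 107, 68, 54, 53, 55, 56, 59, 69, 88, 108, 118, 119, 116, 115, 112, 109, 108, 109, 109, 109, 110, 111, 112, 113, 114, 115, 116, 116, 116, 117, 116, 115, 113, 113, 113, 114, 114, 115, 115, 116, 117, 118, 123, 134, 147, 149, 149, 151]
310 [7, 5, 9, 22, 42, 52, 57, 54, 57, 56, 59, 70, 89, 108, 117, 120, 118, 115, 113, 111, 109, 110, 110, 111, 110, 112, 112, 112, 115, 114, 116, 117, 117, 118, 116, 117, 115, 113, 114, 114, 115, 115, 116, 116, 118, 121, 134, 160, 161, 122, 121, 137]
365 [150, 150, 148, 138, 107, 68, 55, 55, 57, 57, 59, 69, 88, 106, 116, 120, 122, 139, 163, 168, 166, 153, 125, 113, 113, 114, 114, 115, 117, 117, 118, 119, 117, 118, 118, 116, 115, 114, 115, 115, 115, 116, 116, 117, 118, 118, 123, 135, 147, 151, 151, 151]
[[-20.4, 6.9, 10.6], [-4.2, 6.8, 10.6], [21.3, 6.6, 10.6], [-4.4, -7.9, 10.6]]
150 [[448.6, 342.6, 18.0], [557.7, 341.8, 18.0]] [503.2 342.2  18. ]
160 [[448.9, 335.4, 18.0], [557.4, 334.7, 18.0]] [503.2 335.   18. ]
190 [[448.4, 313.2, 18.0], [557.0, 312.4, 18.0]] [502.7 312.8  18. ]
top edge y [[481.51388128 349.84542862  18.        ]]
(array([[319.99649123, 171.79649123]]), array([[502.66962405, 329.54702714,  36.        ]]))
```

arm_command:
  deltas:
    - [[0.1, 0.06, -1, 0, 0, 0], [0, 0, -1.5, 0, 0, 0], [0, 0, -1.5, 0, 0, 0], [0, 0, -1.5, 0, 0, 0], [0, 0, -1.2, 0, 0, 0], [0, 0, -1, 0, 0, 0], [0, 0, -0.7, 0, 0, 0], [0, 0, -0.4, 0, 0, 0], [0, 0, -0.2, 0, 0, 0], [0, 0, 0, 0, 0, 0], [0, 0, 0, 0, 0, 0]]

```text
t: 21.73
tool_pos: [0.5029, 0.3037, 0.022]
orientation: [2.23, 2.213, 0.001]
force: [-0.3, 0.6, -0.3]
opening: 0.0558
gripper_force: 15.0
```

arm_command:
  deltas:
    - [[0, 0, -0.08, 0, 0, 0], [0, 0, -0.07, 0, 0, 0], [0, 0, 0, 0, 0, 0], [0, 0, 0, 0, 0, 0]]

```text
t: 22.07
tool_pos: [0.5026, 0.3036, 0.0201]
orientation: [2.23, 2.213, 0.001]
force: [-1.1, 0.0, -0.6]
opening: 0.0556
gripper_force: 15.0
```

arm_command:
  deltas:
    - [[0, -0.12, 0, 0, 0, 0], [0, 0, -0.05, 0, 0, 0], [0, 0, -0.05, 0, 0, 0], [0, 0, 0, 0, 0, 0], [0, 0, 0, 0, 0, 0]]

```text
t: 22.48
tool_pos: [0.5026, 0.3022, 0.0194]
orientation: [2.23, 2.213, 0.0]
force: [-2.2, -1.9, 5.2]
opening: 0.0557
gripper_force: 15.0
```

arm_command:
  deltas:
    - [[0, 0, 0, 0, 0, 0], [0, 0, 0, 0, 0, 0], [0, 0, 0, 0, 0, 0], [0, 0, 0.3, 0, 0, 0], [0, 0, 0.7, 0, 0, 0], [0, 0, 2, 0, 0, 0], [0, 0, 3, 0, 0, 0], [0, 0, 3, 0, 0, 0], [0, 0, 3, 0, 0, 0], [0, 0, 3, 0, 0, 0], [0, 0, 0, 0, 0, 0], [0, 0, 0, 0, 0, 0]]
  gripper: 0.37

```text
t: 23.48
tool_pos: [0.5042, 0.3031, 0.1725]
orientation: [2.229, 2.211, 0.009]
force: [-0.4, 0.1, -0.8]
opening: 0.0636
gripper_force: 0.0
```

```bash
python3 - <<'E'
from h import *
st();im,m=snap('wrist','w10.png'); hsv=cv2.cvtColor(im,cv2.COLOR_BGR2HSV)
b=cv2.inRange(hsv,(10,105,80),(24,230,255)); b=cv2.morphologyEx(b,cv2.MORPH_OPEN,np.ones((3,3)))
p=proj(m,[[.5026,.303,.03]])[0].astype(int); print(p,hsv[p[1],p[0]])
rect(m,b,.030,(p[0]-45,p[1]-25,p[0]+45,p[1]+25),'s1')
k=cv2.inRange(cv2.cvtColor(im,cv2.COLOR_BGR2GRAY),0,75); k=cv2.morphologyEx(k,cv2.MORPH_CLOSE,np.ones((5,5)))
p=proj(m,[[.502,.25,.03]])[0].astype(int);rect(m,k,.030,(p[0]-40,p[1]-48,p[0]+40,p[1]+42),'plaque')
print(pins(m,hsv))
E
```

```text
t 23.48 pos [504.2 303.1 172.5] yaw -0.45 z [ 0.0054  0.0027 -1.    ] F [-0.39  0.06 -0.82] open 63.6
[315 190] [ 15 114 217]
s1 c 501.5 303.3 sides 54.0 18.9 long ang -0.42 px 160 [284. 180.] [345. 201.]
plaque c 501.8 251.0 sides 65.4 54.6 long ang 89.57 px 248 [285. 212.] [345. 279.]
(array([[314.51834431, 324.2841016 ],
       [315.51807229, 161.48192771]]), array([[500.43511324, 174.10349829,  36.        ],
       [502.56849398, 329.75985039,  36.        ]]))
```

View pics/w10.png

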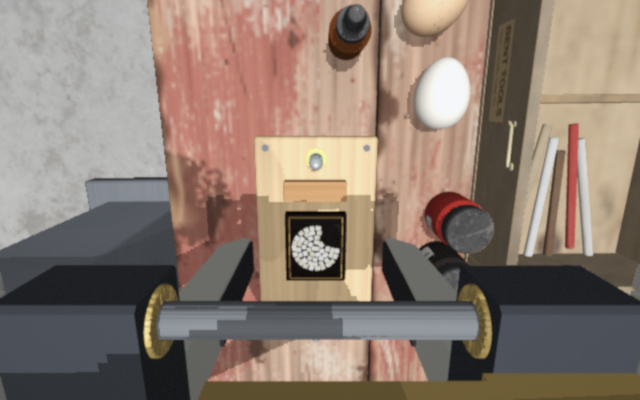

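The strip lies parallel at (315,191), midway between the plaque (top edge row 212) and the pin at (316,161). On to the second strip.

arm_command:
  deltas:
    - [[0, -1.5, 0, 0, 0, 0], [0, -2.8, 0, 0, 0, -0.5], [0, -2.8, 0, 0, 0, -0.5], [0, -2.8, 0, 0, 0, -0.5], [0, -2.8, 0, 0, 0, -0.5], [0, -2.8, 0, 0, 0, -0.5], [0, -2.8, 0, 0, 0, -0.5], [0, -2.8, 0, 0, 0, -0.5], [0, -2.8, 0, 0, 0, -0.5], [0, -2.8, 0, 0, 0, -0.5], [0, -2.8, 0, 0, 0, -0.5], [0, -2.5, 0, 0, 0, -0.45]]
  gripper: 1

```text
t: 24.53
tool_pos: [0.5006, -0.0199, 0.167]
orientation: [-2.332, -2.102, 0.004]
force: [0.5, 0.3, 0.1]
opening: 0.0927
gripper_force: 0.0
```

arm_command:
  deltas:
    - [[0, -1.45, 0, 0, 0, 0], [0, 0, -2, 0, 0, 0], [0, 0, -2.5, 0, 0, 0], [0, 0, -2.5, 0, 0, 0], [0, 0, -1, 0, 0, 0], [0, 0, 0, 0, 0, 0], [0, 0, 0, 0, 0, 0], [0, 0, 0, 0, 0, 0]]

```text
t: 25.2
tool_pos: [0.503, -0.0324, 0.09]
orientation: [2.332, 2.104, 0.001]
force: [0.4, -0.9, 0.5]
opening: 0.0932
gripper_force: 0.0
```

```bash
python3 - <<'E'
from h import *
st();im,m=snap('wrist','w11.png'); hsv=cv2.cvtColor(im,cv2.COLOR_BGR2HSV)
o=cv2.inRange(hsv,(10,105,80),(24,230,255)); o=cv2.morphologyEx(o,cv2.MORPH_OPEN,np.ones((3,3)))
p=proj(m,[[.5175,-.034,.012]])[0].astype(int); print(p,hsv[p[1],p[0]]); rect(m,o,.012,(p[0]-60,p[1]-30,p[0]+60,p[1]+30),'s2')
E
```

```text
t 25.2 pos [503.  -32.4  90. ] yaw -5.89 z [ 1.2e-03 -3.0e-04 -1.0e+00] F [ 0.37 -0.94  0.46] open 93.2
[339 210] [ 15 120 199]
s2 c 519.0 -33.9 sides 55.4 19.1 long ang -5.81 px 202 [302. 197.] [380. 223.]
```

arm_command:
  deltas:
    - [[0.06, 0, -1, 0, 0, 0], [0, 0, -1, 0, 0, 0], [0, 0, -1, 0, 0, 0], [0, 0, -1, 0, 0, 0], [0, 0, -1, 0, 0, 0], [0, 0, -1, 0, 0, 0], [0, 0, 0, 0, 0, 0]]

```text
t: 25.83
tool_pos: [0.5009, -0.0319, 0.0258]
orientation: [-2.33, -2.102, 0.004]
force: [-0.6, 0.5, -0.0]
opening: 0.0933
gripper_force: 0.0
```

arm_command:
  deltas:
    - [[0, 0, -0.8, 0, 0, 0], [0, 0, -0.8, 0, 0, 0], [0, 0, -0.6, 0, 0, 0], [0, 0, -0.4, 0, 0, 0], [0, 0, -0.2, 0, 0, 0], [0, 0, 0, 0, 0, 0], [0, 0, 0, 0, 0, 0]]

```text
t: 26.42
tool_pos: [0.5032, -0.0323, 0.0009]
orientation: [2.333, 2.104, 0.0]
force: [-0.3, -0.3, 0.4]
opening: 0.0933
gripper_force: 0.0
```

arm_command:
  deltas:
    - [[0, 0, 0, 0, 0, 0], [0, 0, 0, 0, 0, 0], [0, 0, 0, 0, 0, 0], [0, 0, 0, 0, 0, 0], [0, 0, 0, 0, 0, 0], [0, 0, 0, 0, 0, 0], [0, 0, 0, 0, 0, 0], [0, 0, 0, 0, 0, 0], [0, 0, 0, 0, 0, 0], [0, 0, 0, 0, 0, 0]]
  gripper: -1
  squeeze: 15

```text
t: 27.25
tool_pos: [0.5031, -0.0323, 0.0009]
orientation: [2.333, 2.104, 0.0]
force: [-0.3, 0.3, 0.7]
opening: 0.0559
gripper_force: 15.0
```

arm_command:
  deltas:
    - [[0, 0, 0.5, 0, 0, 0], [0, 0, 1, 0, 0, 0], [0, 0, 2, 0, 0, 0], [0, 0, 2.5, 0, 0, 0], [0, 0.5, 2.5, 0, 0, 0.5], [-0.02, 1.5, 2, 0, 0, 0.5], [-0.02, 2.5, 0.5, 0, 0, 0.5], [-0.02, 2.8, 0, 0, 0, 0.5], [-0.02, 2.8, 0, 0, 0, 0.5], [-0.02, 2.8, 0, 0, 0, 0.5], [-0.02, 2.8, 0, 0, 0, 0.5], [0, 2.8, 0, 0, 0, 0.5]]

```text
t: 28.25
tool_pos: [0.5017, 0.1541, 0.1119]
orientation: [2.257, 2.184, 0.001]
force: [0.3, -0.3, -0.6]
opening: 0.0558
gripper_force: 15.0
```

arm_command:
  deltas:
    - [[0, 2.5, 0, 0, 0, 0.5], [0, 1.3, 0, 0, 0, 0.5], [0, 0.6, 0, 0, 0, 0.45], [0, 0, 0, 0, 0, 0], [0, 0, 0, 0, 0, 0], [0, 0, 0, 0, 0, 0], [0, 0, 0, 0, 0, 0]]

```text
t: 28.83
tool_pos: [0.502, 0.1955, 0.1108]
orientation: [2.232, 2.211, -0.001]
force: [0.2, -0.2, -1.4]
opening: 0.0561
gripper_force: 15.0
```

```bash
python3 - <<'E'
from h import *
s=st();im,m=snap('wrist','w12.png'); g=cv2.cvtColor(im,cv2.COLOR_BGR2GRAY); tp=s['tool_pos']
for c in (280,350): print(c,g[232:290,c].tolist())
for r in (244,278): print(r,(plane(m,[(280,r),(350,r)],tp[2]+.0111)*1000-tp*1000).round(1).tolist())
E
```

```text
t 28.83 pos [502.  195.5 110.8] yaw -0.54 z [-1.e-04 -3.e-04 -1.e+00] F [ 0.23 -0.18 -1.36] open 56.1
280 [150, 149, 149, 149, 148, 147, 135, 107, 68, 55, 54, 54, 55, 59, 68, 88, 106, 115, 118, 117, 114, 112, 109, 108, 108, 108, 108, 109, 111, 113, 112, 114, 113, 115, 115, 115, 116, 115, 114, 114, 112, 113, 113, 114, 113, 115, 116, 117, 117, 119, 124, 132, 135, 135, 135, 136, 135, 135]
350 [156, 156, 156, 155, 155, 154, 143, 110, 71, 55, 53, 56, 56, 61, 68, 87, 105, 113, 117, 118, 114, 112, 111, 110, 109, 110, 111, 111, 111, 113, 114, 115, 116, 116, 116, 116, 118, 116, 115, 115, 114, 113, 113, 114, 114, 115, 115, 118, 118, 117, 122, 149, 178, 186, 186, 186, 187, 189]
244 [[-17.9, 9.6, 11.1], [14.3, 9.3, 11.1]]
278 [[-18.5, -7.5, 11.1], [14.5, -7.8, 11.1]]
```

arm_command:
  deltas:
    - [[0, 0.1, -1, 0, 0, 0.1], [0, 0, -1.5, 0, 0, 0], [0, 0, -1.5, 0, 0, 0], [0, 0, -1.5, 0, 0, 0], [0, 0, -1.2, 0, 0, 0], [0, 0, -1, 0, 0, 0], [0, 0, -0.7, 0, 0, 0], [0, 0, -0.4, 0, 0, 0], [0, 0, -0.2, 0, 0, 0], [0, 0, 0, 0, 0, 0], [0, 0, 0, 0, 0, 0]]

```text
t: 29.8
tool_pos: [0.5023, 0.1979, 0.0214]
orientation: [2.228, 2.214, 0.001]
force: [0.5, -0.2, -0.2]
opening: 0.0557
gripper_force: 15.0
```

arm_command:
  deltas:
    - [[0, 0, -0.05, 0, 0, 0], [0, 0, 0, 0, 0, 0], [0, 0, 0, 0, 0, 0]]

```text
t: 30.05
tool_pos: [0.5022, 0.1979, 0.0208]
orientation: [2.228, 2.214, 0.001]
force: [-0.1, 0.4, -0.4]
opening: 0.0557
gripper_force: 15.0
```

arm_command:
  deltas:
    - [[0, 0, -0.08, 0, 0, 0], [0, 0, -0.06, 0, 0, 0], [0, 0, -0.05, 0, 0, 0], [0, 0, 0, 0, 0, 0], [0, 0, 0, 0, 0, 0]]

```text
t: 30.47
tool_pos: [0.5019, 0.1978, 0.0189]
orientation: [2.228, 2.215, 0.0]
force: [-2.5, 0.2, 5.4]
opening: 0.0559
gripper_force: 15.0
```

arm_command:
  deltas:
    - [[0, 0, 0, 0, 0, 0], [0, 0, 0, 0, 0, 0], [0, 0, 0, 0, 0, 0], [0, 0, 0.3, 0, 0, 0], [0, 0, 0.7, 0, 0, 0], [0, 0, 2, 0, 0, 0], [0, 0, 3, 0, 0, 0], [0, 0, 3, 0, 0, 0], [0, 0, 3, 0, 0, 0], [0, 0, 3, 0, 0, 0], [0, 0, 0, 0, 0, 0], [0, 0, 0, 0, 0, 0]]
  gripper: 0.37

```text
t: 31.47
tool_pos: [0.5036, 0.1983, 0.1717]
orientation: [2.226, 2.213, 0.008]
force: [0.8, -0.5, 0.3]
opening: 0.0637
gripper_force: 0.0
```

```bash
python3 - <<'E'
from h import *
st();im,m=snap('wrist','w13.png'); hsv=cv2.cvtColor(im,cv2.COLOR_BGR2HSV)
b=cv2.inRange(hsv,(10,105,80),(24,230,255)); b=cv2.morphologyEx(b,cv2.MORPH_OPEN,np.ones((3,3)))
for y in (.303,.197):
    p=proj(m,[[.502,y,.03]])[0].astype(int); print(p,hsv[p[1],p[0]]); rect(m,b,.030,(p[0]-45,p[1]-25,p[0]+45,p[1]+25),'s')
k=cv2.inRange(cv2.cvtColor(im,cv2.COLOR_BGR2GRAY),0,75); k=cv2.morphologyEx(k,cv2.MORPH_CLOSE,np.ones((5,5)))
p=proj(m,[[.502,.25,.03]])[0].astype(int);rect(m,k,.030,(p[0]-40,p[1]-45,p[0]+40,p[1]+45),'plaque')
print(pins(m,hsv))
E
```

```text
t 31.47 pos [503.6 198.3 171.7] yaw -0.34 z [ 0.0055  0.0016 -1.    ] F [ 0.76 -0.51  0.29] open 63.7
[314  63] [ 15 115 216]
s c 501.6 302.1 sides 54.2 17.3 long ang -0.24 px 176 [281.  53.] [348.  76.]
[315 192] [ 15 114 214]
s c 501.3 197.5 sides 54.7 18.9 long ang -0.31 px 160 [284. 181.] [346. 202.]
plaque c 501.4 249.3 sides 63.6 54.3 long ang 89.7 px 283 [282.  92.] [347. 169.]
(array([[314.784689  , 223.74641148],
       [315.32283465,  25.57480315]]), array([[500.99817765, 169.86871073,  36.        ],
       [502.43012957, 329.53345042,  36.        ]]))
```

Strips, plaque and pins all measure centred and parallel. Now the caul.

arm_command:
  deltas:
    - [[0, -1.5, 0.5, 0, 0, 0], [0, -2.8, 0.5, 0, 0, 1], [0, -3, 0.5, 0, 0, 1], [0, -3, 0.5, 0, 0, 1], [0, -3, 0.5, 0, 0, 1], [0, -3, 0.5, 0, 0, 1], [0, -3, 0.5, 0, 0, 1], [0, -3, 0.5, 0, 0, 1], [0, -3, 0.5, 0, 0, 1], [0, -3, 0.5, 0, 0, 1], [0, -3, 0, 0, 0, 1], [0, -3, 0, 0, 0, 1]]
  gripper: 1

```text
t: 32.52
tool_pos: [0.5008, -0.1464, 0.2168]
orientation: [-2.003, -2.417, 0.001]
force: [1.2, -0.3, 0.0]
opening: 0.0933
gripper_force: 0.0
```

arm_command:
  deltas:
    - [[0, -3, 0, 0, 0, 1], [0, -3, 0, 0, 0, 0.5], [0, -2.5, 0, 0, 0, 0], [0, -1.5, 0, 0, 0, 0], [0, 0, 0, 0, 0, 0], [0, 0, 0, 0, 0, 0], [0, 0, 0, 0, 0, 0]]

```text
t: 33.1
tool_pos: [0.5016, -0.244, 0.2176]
orientation: [-1.972, -2.443, -0.001]
force: [-0.4, -1.5, -0.7]
opening: 0.093
gripper_force: 0.0
```

```bash
python3 - <<'E'
from h import *
st();im,m=snap('wrist','w14.png'); hsv=cv2.cvtColor(im,cv2.COLOR_BGR2HSV)
p=proj(m,[[.505,-.235,.012]])[0].astype(int); print(p,hsv[p[1],p[0]])
b=cv2.inRange(hsv,(24,35,120),(36,140,255)); b=cv2.morphologyEx(b,cv2.MORPH_OPEN,np.ones((3,3)))
r=rect(m,b,.012,(p[0]-90,max(0,p[1]-130),p[0]+90,min(p[1]+130,300)),'caul')
mk=np.zeros_like(b); mk[max(0,p[1]-130):300,p[0]-90:p[0]+90]=b[max(0,p[1]-130):300,p[0]-90:p[0]+90]
cs,h=cv2.findContours(mk,cv2.RETR_CCOMP,cv2.CHAIN_APPROX_NONE)
for c,hh in zip(cs,h[0]):
    if hh[3]>=0 and cv2.contourArea(c)>60:
        (x,y),rad=cv2.minEnclosingCircle(c); q=cv2.moments(c); print('hole',(q['m10']/q['m00'],q['m01']/q['m00']),cv2.contourArea(c),plane(m,[(q['m10']/q['m00'],q['m01']/q['m00'])],.012)*1000)
E
```

```text
t 33.1 pos [ 501.6 -244.   217.6] yaw 12.17 z [-0.0012  0.0014 -1.    ] F [-0.39 -1.47 -0.7 ] open 93.0
[323 169] [ 29  48 221]
caul c 498.1 -201.8 sides 115.9 55.4 long ang -78.56 px 327 [297.  77.] [353. 192.]
hole (325.85721468074405, 93.21820010055303) 331.5 [[ 490.480179   -159.87490485   12.        ]]
```

```bash
python3 - <<'E'
from h import *
m=eyes.camera_model('wrist'); im=cv2.imread('pics/w14.png'); hsv=cv2.cvtColor(im,cv2.COLOR_BGR2HSV)
print([hsv[r,323].tolist() for r in range(170,300,8)])
b=cv2.inRange(hsv,(23,30,60),(38,160,255)); b=cv2.morphologyEx(b,cv2.MORPH_OPEN,np.ones((3,3)))
b[300:]=0;b[:,:250]=0;b[:,400:]=0
rect(m,b,.012,None,'caul')
cs,h=cv2.findContours(b,cv2.RETR_CCOMP,cv2.CHAIN_APPROX_NONE)
for c,hh in zip(cs,h[0]):
    if hh[3]>=0 and cv2.contourArea(c)>60:
        q=cv2.moments(c); u=(q['m10']/q['m00'],q['m01']/q['m00']); print('hole',u,cv2.contourArea(c),plane(m,[u],.012)*1000)
for r in (130,160,190,220): x=np.flatnonzero(b[r]); print(r,plane(m,[(x[0]-.5,r),(x[-1]+.5,r)],.012).mean(0)*1000)
E
```

```text
[[29, 47, 221], [30, 50, 221], [30, 48, 221], [21, 75, 174], [25, 61, 195], [25, 62, 194], [20, 76, 174], [20, 79, 175], [20, 78, 174], [13, 76, 135], [19, 84, 94], [16, 79, 145], [13, 70, 182], [11, 80, 150], [9, 91, 109], [11, 80, 143], [10, 82, 137]]
caul c 498.9 -202.1 sides 117.1 56.2 long ang -78.53 px 329 [297.  77.] [354. 193.]
hole (325.7863924050633, 93.10548523206751) 316.0 [[ 490.62465247 -159.69192589   12.        ]]
130 [ 497.18403248 -194.92319019   12.        ]
160 [ 503.32525883 -224.8060231    12.        ]
190 [ 504.56315447 -257.1143133    12.        ]
220 [ 528.05432416 -286.00606892   12.        ]
```

```bash
python3 - <<'E'
from h import *
m=eyes.camera_model('wrist'); im=cv2.imread('pics/w14.png'); hsv=cv2.cvtColor(im,cv2.COLOR_BGR2HSV)
print(proj(m,[[.5225,-.3165,.012],[.5255,-.331,.012],[.5066,-.238,.012]]))
b=cv2.inRange(hsv,(17,25,60),(38,160,255)); b=cv2.morphologyEx(b,cv2.MORPH_OPEN,np.ones((3,3)))
b[300:]=0;b[:,250-0:270]=0;b[:,:270]=0;b[:,390:]=0
rect(m,b,.012,None,'caul')
cs,h=cv2.findContours(b,cv2.RETR_CCOMP,cv2.CHAIN_APPROX_NONE)
for c,hh in zip(cs,h[0]):
    if hh[3]>=0 and cv2.contourArea(c)>60:
        q=cv2.moments(c); u=(q['m10']/q['m00'],q['m01']/q['m00']); print('hole',u,cv2.contourArea(c),plane(m,[u],.012)*1000)
for r in (110,140,160,190,220,235): x=np.flatnonzero(b[r]); print(r,x[0],x[-1],plane(m,[(x[0]-.5,r),(x[-1]+.5,r)],.012).mean(0).round(4)*1000)
E
```

```text
[[322.87800251 244.79417619]
 [322.68495907 257.27417651]
 [324.30879073 172.965928  ]]
caul c 506.8 -237.7 sides 191.9 57.6 long ang -78.53 px 468 [297.  76.] [355. 258.]
hole (322.8942307692308, 243.05341880341877) 156.0 [[ 522.07451911 -314.50162714   12.        ]]
hole (325.74982817869414, 93.22199312714775) 242.5 [[ 490.61344459 -159.80726221   12.        ]]
110 297 354 [ 493.9 -175.5   12. ]
140 297 353 [ 499.9 -204.6   12. ]
160 297 352 [ 503.8 -224.7   12. ]
190 297 350 [ 509.7 -256.    12. ]
220 298 349 [ 517.  -288.4   12. ]
235 298 349 [ 520.7 -305.2   12. ]
```

arm_command:
  deltas:
    - [[0.25, 0.35, -1, 0, 0, -0.7], [0.25, 0.3, -2, 0, 0, 0], [0, 0, -2.5, 0, 0, 0], [0, 0, -2.5, 0, 0, 0], [0, 0, -2.5, 0, 0, 0], [0, 0, -2.5, 0, 0, 0], [0, 0, -2, 0, 0, 0], [0, 0, -1, 0, 0, 0], [0, 0, 0, 0, 0, 0], [0, 0, 0, 0, 0, 0], [0, 0, 0, 0, 0, 0]]

```text
t: 34.07
tool_pos: [0.5079, -0.2389, 0.06]
orientation: [1.987, 2.431, 0.001]
force: [0.6, 0.0, 0.2]
opening: 0.0925
gripper_force: 0.0
```

```bash
python3 - <<'E'
from h import *
st();im,m=snap('wrist','w15.png'); hsv=cv2.cvtColor(im,cv2.COLOR_BGR2HSV)
b=cv2.inRange(hsv,(17,25,60),(38,160,255)); b=cv2.morphologyEx(b,cv2.MORPH_OPEN,np.ones((3,3)))
b[300:]=0;b[:,:240]=0;b[:,400:]=0
for r in (60,100,140,180,200,220,240): x=np.flatnonzero(b[r]); print(r,x[0],x[-1],plane(m,[(x[0]-.5,r),(x[-1]+.5,r)],.012).mean(0).round(4)*1000)
cs,h=cv2.findContours(b,cv2.RETR_CCOMP,cv2.CHAIN_APPROX_NONE)
for c,hh in zip(cs,h[0]):
    if hh[3]>=0 and cv2.contourArea(c)>100:
        q=cv2.moments(c); u=(q['m10']/q['m00'],q['m01']/q['m00']); print('hole',u,cv2.contourArea(c),plane(m,[u],.012)*1000)
E
```

```text
t 34.07 pos [ 507.9 -238.9   60. ] yaw 11.47 z [ 0.002  -0.0011 -1.    ] F [0.6  0.05 0.16] open 92.5
60 266 368 [ 487.6 -145.3   12. ]
100 267 367 [ 491.9 -166.3   12. ]
140 269 365 [ 496.4 -188.4   12. ]
180 270 364 [ 501.2 -211.9   12. ]
200 271 363 [ 503.7 -224.1   12. ]
220 272 362 [ 506.3 -236.7   12. ]
240 273 361 [ 508.9 -249.7   12. ]
hole (317.09275170742455, 88.14562679004185) 756.5 [[ 490.65417106 -159.92081621   12.        ]]
```

arm_command:
  deltas:
    - [[-0.1, 0.1, -1, 0, 0, 0], [0, 0, -1.2, 0, 0, 0], [0, 0, -1.2, 0, 0, 0], [0, 0, -1, 0, 0, 0], [0, 0, -0.7, 0, 0, 0], [0, 0, -0.4, 0, 0, 0], [0, 0, -0.2, 0, 0, 0], [0, 0, 0, 0, 0, 0], [0, 0, 0, 0, 0, 0]]

```text
t: 34.87
tool_pos: [0.506, -0.2379, 0.0015]
orientation: [1.989, 2.432, 0.0]
force: [-0.3, -0.6, 0.8]
opening: 0.0929
gripper_force: 0.0
```

arm_command:
  deltas:
    - [[0, 0, 0, 0, 0, 0], [0, 0, 0, 0, 0, 0], [0, 0, 0, 0, 0, 0], [0, 0, 0, 0, 0, 0], [0, 0, 0, 0, 0, 0], [0, 0, 0, 0, 0, 0], [0, 0, 0, 0, 0, 0], [0, 0, 0, 0, 0, 0], [0, 0, 0, 0, 0, 0], [0, 0, 0, 0, 0, 0]]
  gripper: -1
  squeeze: 40

```text
t: 35.7
tool_pos: [0.5059, -0.2378, 0.0015]
orientation: [1.989, 2.432, 0.0]
force: [0.3, -0.0, 0.7]
opening: 0.0556
gripper_force: 40.0
```

arm_command:
  deltas:
    - [[0, 0, 0.5, 0, 0, 0], [0, 0, 1, 0, 0, 0], [0, 0, 2, 0, 0, 0], [0, 0, 2.5, 0, 0, 0], [0, 0.3, 2.5, 0, 0, 0], [0, 0.8, 2, 0, 0, 0], [0, 1.5, 1.5, 0, 0, -1], [0, 2.2, 0, 0, 0, -1], [0, 2.6, 0, 0, 0, -1], [0, 2.8, 0, 0, 0, -1], [0, 2.8, 0, 0, 0, -1], [0, 2.8, 0, 0, 0, -1]]

```text
t: 36.7
tool_pos: [0.5057, -0.0787, 0.1224]
orientation: [2.114, 2.323, 0.001]
force: [0.3, 0.3, -1.3]
opening: 0.0555
gripper_force: 40.0
```

arm_command:
  deltas:
    - [[0, 2.8, 0, 0, 0, -1], [0, 2.8, 0, 0, 0, -1], [0, 2.8, 0, 0, 0, -1], [0, 2.8, 0, 0, 0, -1], [0, 2.8, 0, 0, 0, -1], [0, 2.8, 0, 0, 0, -0.9], [-0.1, 2.8, 0, 0, 0, 0], [-0.1, 2.8, 0, 0, 0, 0], [-0.16, 2.8, 0, 0, 0, 0], [0, 2.8, 0, 0, 0, 0], [0, 2.4, 0, 0, 0, 0], [0, 1.4, 0, 0, 0, 0]]

```text
t: 37.7
tool_pos: [0.502, 0.2407, 0.1224]
orientation: [-2.228, -2.214, -0.002]
force: [-0.2, 1.0, -0.9]
opening: 0.0554
gripper_force: 40.0
```

arm_command:
  deltas:
    - [[0, 0.8, 0, 0, 0, 0], [0, 0.4, 0, 0, 0, 0], [0, 0, 0, 0, 0, 0], [0, 0, 0, 0, 0, 0], [0, 0, 0, 0, 0, 0]]

```text
t: 38.12
tool_pos: [0.5024, 0.2491, 0.1214]
orientation: [2.231, 2.211, -0.001]
force: [0.1, -0.5, -1.8]
opening: 0.0556
gripper_force: 40.0
```

```bash
python3 - <<'E'
from h import *
s=st();im,m=snap('wrist','w16.png'); hsv=cv2.cvtColor(im,cv2.COLOR_BGR2HSV); tp=s['tool_pos']
zt=tp[2]+.0105
p=proj(m,[[.5024,.33,zt],[.5024,.33,.036],[.5024,.17,zt],[.5024,.33,zt-.012]]); print(p, zt)
x,y=p[0].astype(int)
print('row',[hsv[y,c].tolist() for c in range(x-30,x+31,5)]); print('col',[hsv[r,x].tolist() for r in range(max(0,y-40),y+41,5)])
E
```

```text
t 38.12 pos [502.4 249.1 121.4] yaw -0.51 z [-2.e-04 -5.e-04 -1.e+00] F [ 0.1  -0.47 -1.78] open 55.6
[[317.89355321  80.0914305 ]
 [317.88519805  90.83244933]
 [320.05169079 402.00420949]
 [317.89197557  82.1195761 ]] 0.13189325912573988
row [[32, 43, 219], [32, 43, 218], [20, 83, 142], [21, 68, 216], [20, 74, 215], [27, 93, 216], [31, 87, 217], [30, 89, 216], [23, 74, 216], [22, 66, 215], [20, 81, 171], [29, 45, 215], [32, 42, 218]]
col [[12, 73, 168], [23, 58, 198], [27, 52, 216], [28, 51, 216], [20, 81, 148], [19, 84, 182], [18, 77, 214], [18, 77, 214], [31, 87, 217], [94, 12, 152], [99, 11, 162], [90, 12, 105], [21, 20, 90], [20, 125, 175], [27, 53, 215], [29, 51, 217], [29, 51, 217]]
```

```bash
cat >> h.py <<'E'
def holepin(im,m,tp,zo=.0105):
    hsv=cv2.cvtColor(im,cv2.COLOR_BGR2HSV); zt=tp[2]+zo
    x,y=proj(m,[[tp[0],tp[1]+.08,zt]])[0].astype(int); R=45; y0=max(0,y-R)
    w=hsv[y0:y+R,x-R:x+R]
    face=cv2.inRange(w,(23,25,150),(38,64,255))
    n=cv2.morphologyEx(255-face,cv2.MORPH_OPEN,np.ones((5,5)))
    cnt,l,s,c=cv2.connectedComponentsWithStats(n)
    i=min(range(1,cnt),key=lambda i:np.hypot(*(c[i]-[R,y-y0]))+(s[i,4]<150)*1e3)
    hm=(l==i).astype(np.uint8)*255; ct=max(cv2.findContours(hm,0,1)[0],key=cv2.contourArea)
    e=cv2.fitEllipse(cv2.convexHull(ct)); u=np.array(e[0])+[x-R,y0]
    print('hole px',u.round(1),'axes',np.round(e[1],1),'stat',s[i],'expect',x,y,'world',(plane(m,[u],zt)*1000).round(1))
    pm=cv2.inRange(w,(0,0,40),(180,30,255))&hm
    q=cv2.moments(pm,True); v=np.array([q['m10']/q['m00'],q['m01']/q['m00']])+[x-R,y0]
    yy,xx=np.nonzero(pm); print('pin px',v.round(1),q['m00'],xx.min()+x-R,xx.max()+x-R,yy.min()+y0,yy.max()+y0)
    for z in(.036,.054): print('pin world z',z,(plane(m,[v],z)*1000).round(1))
E
python3 - <<'E'
from h import *
m=eyes.camera_model('wrist'); im=cv2.imread('pics/w16.png'); tp=monitor.read_state()['tool_pos']; holepin(im,m,tp)
print(ray(m,[[0,0]])[0])
E
```

```text
hole px [317.3  83.8] axes [47.1 49.9] stat [  22   22   47   50 1782] expect 317 82 world [[502.2 328.6 131.9]]
pin px [318.1  91.3] 222.0 311 326 83 100
pin world z 0.036 [[502.5 329.7  36. ]]
pin world z 0.054 [[502.5 329.   54. ]]
[0.50232918 0.31897712 0.28769039]
```

arm_command:
  deltas:
    - [[0.03, -0.05, -1, 0, 0, 0], [0, 0, -1.2, 0, 0, 0], [0, 0, -1.2, 0, 0, 0], [0, 0, -1, 0, 0, 0], [0, 0, -0.7, 0, 0, 0], [0, 0, -0.5, 0, 0, 0], [0, 0, 0, 0, 0, 0], [0, 0, 0, 0, 0, 0], [0, 0, 0, 0, 0, 0], [0, 0, 0, 0, 0, 0]]

```text
t: 39.0
tool_pos: [0.5031, 0.2501, 0.0663]
orientation: [2.23, 2.212, 0.002]
force: [0.0, 0.6, -1.9]
opening: 0.0555
gripper_force: 40.0
```

```bash
python3 - <<'E'
from h import *
s=st();im,m=snap('wrist','w17.png'); holepin(im,m,s['tool_pos'])
E
```

```text
t 39.0 pos [503.1 250.1  66.3] yaw -0.44 z [ 1.3e-03  5.0e-04 -1.0e+00] F [ 0.03  0.57 -1.87] open 55.5
hole px [317.4  83.8] axes [47.2 49.8] stat [  21   22   47   50 1824] expect 318 82 world [[502.8 329.5  76.8]]
pin px [316.8  88.5] 411.0 306 327 77 100
pin world z 0.036 [[502.5 329.7  36. ]]
pin world z 0.054 [[502.5 328.8  54. ]]
```

arm_command:
  deltas:
    - [[-0.02, 0, -0.5, 0, 0, 0], [0, 0, -0.5, 0, 0, 0], [0, 0, -0.5, 0, 0, 0], [0, 0, -0.5, 0, 0, 0], [0, 0, -0.4, 0, 0, 0], [0, 0, 0, 0, 0, 0], [0, 0, 0, 0, 0, 0]]

```text
t: 39.63
tool_pos: [0.5019, 0.2496, 0.0409]
orientation: [-2.23, -2.212, 0.002]
force: [0.1, 0.7, -1.6]
opening: 0.0559
gripper_force: 40.0
```

arm_command:
  deltas:
    - [[0, 0, -0.3, 0, 0, 0], [0, 0, -0.3, 0, 0, 0], [0, 0, -0.2, 0, 0, 0], [0, 0, 0, 0, 0, 0], [0, 0, 0, 0, 0, 0]]

```text
t: 40.05
tool_pos: [0.5022, 0.2497, 0.0332]
orientation: [-2.23, -2.213, 0.001]
force: [0.0, -0.0, -0.8]
opening: 0.0551
gripper_force: 40.0
```

arm_command:
  deltas:
    - [[0, 0, -0.06, 0, 0, 0], [0, 0, -0.06, 0, 0, 0], [0, 0, -0.05, 0, 0, 0], [0, 0, 0, 0, 0, 0], [0, 0, 0, 0, 0, 0]]

```text
t: 40.47
tool_pos: [0.5023, 0.2498, 0.0317]
orientation: [2.23, 2.213, 0.0]
force: [0.4, 0.5, -0.6]
opening: 0.0557
gripper_force: 40.0
```

arm_command:
  deltas:
    - [[0, 0, -0.04, 0, 0, 0], [0, 0, -0.03, 0, 0, 0], [0, 0, 0, 0, 0, 0], [0, 0, 0, 0, 0, 0]]

```text
t: 40.8
tool_pos: [0.5024, 0.2498, 0.0315]
orientation: [2.23, 2.213, 0.0]
force: [-3.1, -1.9, 6.6]
opening: 0.0559
gripper_force: 40.0
```

arm_command:
  deltas:
    - [[0, 0, 0, 0, 0, 0], [0, 0, 0, 0, 0, 0], [0, 0, 0, 0, 0, 0], [0, 0, 0, 0, 0, 0], [0, 0, 0.3, 0, 0, 0], [0, 0, 0.7, 0, 0, 0], [0, 0, 2, 0, 0, 0], [0, 0, 3, 0, 0, 0], [0, 0, 3, 0, 0, 0], [0, 0, 3, 0, 0, 0], [0, 0, 3, 0, 0, 0], [0, 0, 3, 0, 0, 0]]
  gripper: 0.4

```text
t: 41.8
tool_pos: [0.5022, 0.2497, 0.2134]
orientation: [2.23, 2.212, 0.001]
force: [0.3, 0.3, -0.6]
opening: 0.065
gripper_force: 0.0
```

arm_command:
  deltas:
    - [[0, 0, 1.5, 0, 0, 0], [0, 0, 0, 0, 0, 0], [0, 0, 0, 0, 0, 0]]

```text
t: 42.05
tool_pos: [0.5031, 0.25, 0.2276]
orientation: [2.229, 2.212, 0.004]
force: [-0.1, -0.8, -0.2]
opening: 0.0646
gripper_force: 0.0
```

```bash
python3 - <<'E'
from h import *
s=st();im,m=snap('wrist','w18.png'); hsv=cv2.cvtColor(im,cv2.COLOR_BGR2HSV)
p=proj(m,[[.5022,.33,.042],[.5022,.25,.042],[.5022,.17,.042]]).astype(int); print(p.tolist(),[hsv[y,x].tolist() for x,y in p], hsv[p[1,1]+30,p[1,0]],hsv[p[1,1],p[1,0]-45])
b=cv2.inRange(hsv,(24,25,100),(38,66,255)); b=cv2.morphologyEx(b,cv2.MORPH_OPEN,np.ones((3,3)));b[:,:250]=0;b[:,390:]=0;b[300:]=0
rect(m,b,.042,None,'caul')
cs,h=cv2.findContours(b,cv2.RETR_CCOMP,cv2.CHAIN_APPROX_NONE)
for c,hh in zip(cs,h[0]):
    if hh[3]>=0 and cv2.contourArea(c)>60:
        q=cv2.moments(c); u=(q['m10']/q['m00'],q['m01']/q['m00']); print('hole',u,cv2.contourArea(c),plane(m,[u],.042)*1000)
mm=eyes.camera_model('side'); im,_=snap('side','side2.png')
E
```

```text
t 42.05 pos [503.1 250.  227.6] yaw -0.45 z [ 0.0028  0.0011 -1.    ] F [-0.07 -0.8  -0.22] open 64.6
[[316, 97], [317, 180], [317, 255]] [[105, 4, 230], [30, 43, 237], [96, 11, 121]] [ 20  74 190] [ 18  74 225]
caul c 501.0 289.0 sides 110.8 55.1 long ang 89.49 px 336 [286.  81.] [345. 197.]
hole (316.22053406998157, 98.00828729281768) 362.0 [[501.95355764 329.19091401  42.        ]]
```

arm_command:
  deltas:
    - [[0, -1.5, 0.5, 0, 0, 0], [0, -3, 0.5, 0, 0, 0], [0, -3.2, 0.5, 0, 0, 0], [0, -3.2, 0, 0, 0, 0], [0, -3.2, 0, 0, 0, 0], [0, -3.2, 0, 0, 0, 0], [0, -3.2, 0, 0, 0, 0], [0, -3.2, 0, 0, 0, 0], [0, -3.2, 0, 0, 0, 0], [0, -3.2, 0, 0, 0, 0], [0, -3.2, 0, 0, 0, 0], [0, -3.2, 0, 0, 0, 0]]
  gripper: 0.1

```text
t: 43.15
tool_pos: [0.5011, -0.1165, 0.2389]
orientation: [-2.228, -2.211, 0.002]
force: [0.5, 0.2, 0.4]
opening: 0.0512
gripper_force: 0.0
```

arm_command:
  deltas:
    - [[0.1, -3.2, 0, 0, 0, 0], [0.1, -3.2, 0, 0, 0, 0], [0.1, -3.2, 0, 0, 0, 0], [0.1, -3.2, 0, 0, 0, 0], [0.1, -3.2, 0, 0, 0, 0], [0.1, -3.2, 0, 0, 0, 0], [0.1, -3.2, 0, 0, 0, 0], [0.1, -3.2, 0, 0, 0, 0], [0.1, -3, 0, 0, 0, 0], [0.1, -2.2, 0, 0, 0, 0], [0, -1, 0, 0, 0, 0], [0, 0, 0, 0, 0, 0]]

```text
t: 44.15
tool_pos: [0.5111, -0.4344, 0.2384]
orientation: [-2.23, -2.208, 0.001]
force: [0.8, -0.4, 1.3]
opening: 0.0512
gripper_force: 0.0
```

arm_command:
  deltas:
    - [[0, 0, -1, 0, 0, 0], [0, 0, -1, 0, 0, 0], [0, 0, 0, 0, 0, 0], [0, 0, 0, 0, 0, 0], [0, 0, 0, 0, 0, 0]]

```text
t: 44.57
tool_pos: [0.5125, -0.4321, 0.2209]
orientation: [-2.228, -2.214, -0.0]
force: [0.0, 0.8, 0.1]
opening: 0.0513
gripper_force: 0.0
```

```bash
python3 - <<'E'
from h import *
s=st();im,m=snap('wrist','w19.png'); hsv=cv2.cvtColor(im,cv2.COLOR_BGR2HSV)
p=proj(m,[[.526,-.441,.055],[.526,-.441,.0]]).astype(int); print(p.tolist())
x,y=p[0]
for r in range(y-50,y+51,10): print(r,[tuple(hsv[r,c].tolist()) for c in range(x-60,x+71,13)])
E
```

```text
t 44.57 pos [ 512.5 -432.1  220.9] yaw -0.38 z [-3.e-04  4.e-04 -1.e+00] F [0.01 0.83 0.12] open 51.3
[[332, 193], [330, 182]]
143 [(11, 71, 206), (7, 100, 135), (7, 98, 120), (12, 71, 177), (12, 69, 188), (11, 75, 160), (9, 93, 121), (10, 101, 86), (8, 94, 179), (7, 97, 178), (6, 101, 182)]
153 [(11, 69, 207), (8, 102, 123), (9, 91, 135), (11, 74, 172), (12, 63, 206), (18, 73, 123), (10, 89, 117), (9, 98, 96), (8, 93, 181), (6, 103, 176), (8, 95, 180)]
163 [(11, 76, 150), (11, 71, 183), (9, 80, 191), (12, 66, 196), (24, 55, 182), (25, 41, 241), (23, 47, 240), (11, 92, 103), (10, 84, 185), (7, 97, 176), (7, 99, 175)]
173 [(12, 73, 154), (12, 77, 136), (8, 89, 191), (10, 77, 189), (27, 39, 241), (23, 56, 188), (25, 47, 212), (30, 35, 239), (11, 79, 185), (11, 78, 184), (8, 95, 172)]
183 [(13, 71, 155), (12, 74, 134), (6, 104, 128), (7, 92, 182), (30, 34, 241), (33, 22, 244), (31, 23, 243), (25, 42, 241), (10, 78, 186), (10, 77, 182), (7, 100, 169)]
193 [(12, 70, 152), (12, 73, 144), (7, 102, 130), (8, 92, 149), (30, 36, 241), (25, 49, 204), (25, 40, 210), (13, 85, 153), (8, 91, 129), 
[... 171 characters left out ...]
21, 81, 183), (24, 60, 241)]
213 [(11, 74, 145), (12, 73, 147), (6, 100, 133), (9, 88, 119), (8, 88, 136), (11, 75, 136), (13, 68, 142), (21, 87, 135), (21, 78, 182), (21, 80, 179), (22, 65, 240)]
223 [(11, 74, 141), (12, 72, 145), (8, 87, 140), (6, 101, 119), (8, 96, 133), (11, 76, 134), (12, 73, 144), (24, 61, 240), (22, 80, 179), (11, 75, 193), (10, 84, 160)]
233 [(11, 73, 139), (12, 74, 141), (7, 98, 135), (6, 97, 123), (10, 76, 144), (12, 78, 131), (12, 75, 139), (23, 63, 232), (11, 96, 133), (11, 76, 195), (11, 77, 160)]
243 [(11, 72, 135), (11, 75, 136), (8, 89, 138), (8, 89, 132), (12, 73, 150), (11, 81, 133), (11, 79, 136), (22, 80, 182), (36, 12, 104), (36, 12, 105), (12, 77, 162)]
```

```bash
python3 - <<'E'
from h import *
m=eyes.camera_model('wrist'); im=cv2.imread('pics/w19.png'); hsv=cv2.cvtColor(im,cv2.COLOR_BGR2HSV)
b=cv2.inRange(hsv,(15,15,90),(45,120,255)); b[:140]=0;b[212:]=0;b[:,:295]=0;b[:,385:]=0
for r in range(148,212,3): print(r,''.join('#' if v else '.' for v in b[r,300:385]),)
g=hsv[...,1]
for r in range(164,206,4): print(r,hsv[r,312:366:2,1].tolist(),)
print('px/mm',360*.001/(ray(m,[[0,0]])[0][2]-.055), ray(m,[[0,0]])[0])
E
```

```text
148 .....................................................................................
151 .....................................................................................
154 ................................#################....................................
157 ..........................#############################..............................
160 ........................###################################..........................
163 .....................#########################################.......................
166 ....................############################################.....................
169 ...................##############################################....................
172 ..................################################################...................
175 .................##################################################..................
178 .................##################################################..................
181 .................###########################...####################..................
184 ................
[... 1497 characters left out ...]
 23, 21, 25, 22, 18, 6, 17, 22, 21, 30, 48, 43, 42, 41, 45]
188 [83, 81, 92, 76, 47, 39, 34, 34, 33, 50, 35, 18, 26, 33, 29, 25, 23, 17, 11, 18, 24, 32, 43, 45, 42, 40, 49]
192 [91, 94, 89, 90, 67, 38, 36, 36, 45, 47, 53, 40, 37, 38, 31, 29, 21, 20, 23, 22, 21, 45, 58, 60, 47, 52, 90]
196 [97, 92, 90, 94, 98, 80, 52, 45, 46, 46, 56, 56, 57, 56, 48, 53, 54, 54, 56, 58, 58, 56, 57, 58, 66, 106, 96]
200 [99, 109, 109, 101, 98, 94, 83, 80, 64, 59, 56, 56, 56, 55, 56, 57, 56, 57, 57, 61, 60, 63, 72, 81, 109, 112, 100]
204 [110, 112, 107, 103, 103, 90, 79, 82, 76, 73, 76, 75, 72, 68, 64, 63, 63, 65, 61, 61, 68, 77, 78, 83, 98, 109, 98]
px/mm 1.0817933282754941 [ 0.51236125 -0.36273712  0.38778075]
```

```bash
python3 - <<'E'
from h import *
m=eyes.camera_model('wrist')
print(plane(m,[(343.5,184.3)],.055)*1000,plane(m,[(342,178.5)],.03)*1000,plane(m,[(342,178.5)],.038)*1000)
E
```

```text
[[ 536.35867557 -432.38975803   55.        ]] [[ 536.56895845 -431.64273932   30.        ]] [[ 536.02767256 -430.10200534   38.        ]]
```

arm_command:
  deltas:
    - [[0.4, 0, -1, 0, 0, 0], [0.6, 0, -2, 0, 0, 0], [0.6, 0, -2, 0, 0, 0], [0.5, 0, -2.5, 0, 0, 0], [0.3, 0, -2.5, 0, 0, 0], [0, 0, -1.5, 0, 0, 0], [0, 0, -0.5, 0, 0, 0], [0, 0, 0, 0, 0, 0], [0, 0, 0, 0, 0, 0], [0, 0, 0, 0, 0, 0]]

```text
t: 45.45
tool_pos: [0.5372, -0.4342, 0.1034]
orientation: [2.228, 2.21, 0.0]
force: [-0.3, 0.8, 0.2]
opening: 0.0511
gripper_force: 0.0
```

```bash
python3 - <<'E'
from h import *
s=st();im,m=snap('wrist','w20.png'); hsv=cv2.cvtColor(im,cv2.COLOR_BGR2HSV)
x,y=proj(m,[[.5364,-.432,.055]])[0].astype(int); print(x,y)
b=cv2.inRange(hsv,(15,15,90),(45,120,255))
for r in range(y-50,y+50,5): 
    w=np.flatnonzero(b[r,x-60:x+60]); print(r,(w[0]+x-60,w[-1]+x-60) if len(w) else '', hsv[r,x-30:x+31:3,1].tolist())
E
```

```text
t 45.45 pos [ 537.2 -434.2  103.4] yaw -0.46 z [ 0.0024 -0.0022 -1.    ] F [-0.33  0.76  0.24] open 51.1
317 219
169 (np.int64(309), np.int64(324)) [72, 68, 64, 61, 73, 81, 78, 76, 70, 67, 66, 69, 72, 76, 87, 87, 88, 89, 92, 100, 101]
174 (np.int64(298), np.int64(335)) [70, 65, 72, 66, 64, 61, 62, 62, 64, 62, 59, 62, 63, 63, 66, 65, 73, 85, 96, 103, 109]
179 (np.int64(293), np.int64(341)) [71, 63, 68, 64, 60, 47, 41, 38, 38, 34, 32, 37, 33, 42, 45, 54, 61, 64, 77, 101, 105]
184 (np.int64(289), np.int64(344)) [84, 62, 55, 42, 25, 19, 33, 42, 46, 39, 30, 33, 35, 43, 43, 37, 35, 42, 55, 67, 96]
189 (np.int64(286), np.int64(347)) [65, 56, 35, 35, 31, 33, 32, 32, 32, 32, 28, 28, 33, 41, 42, 34, 28, 26, 22, 39, 68]
194 (np.int64(284), np.int64(350)) [57, 56, 57, 52, 44, 44, 40, 18, 22, 31, 32, 29, 33, 44, 38, 32, 32, 21, 19, 23, 45]
199 (np.int64(282), np.int64(351)) [56, 56, 58, 56, 56, 57, 56, 45, 41, 64, 64, 62, 59, 39, 36, 34, 28, 24, 32, 34, 34]
204 (np.int64(281), np.int64(352)) [55, 54, 58, 57, 57, 59, 62, 54, 38, 42, 38, 39, 50, 49, 53, 28, 30, 41, 42, 38, 56]
209 (np.int64(281), n
[... 727 characters left out ...]
4(376)) [101, 103, 90, 83, 67, 57, 56, 56, 56, 57, 57, 57, 58, 56, 58, 58, 64, 75, 82, 92, 104]
244 (np.int64(310), np.int64(370)) [98, 100, 93, 88, 87, 75, 74, 71, 71, 68, 66, 67, 68, 70, 59, 69, 76, 81, 82, 90, 95]
249 (np.int64(345), np.int64(369)) [100, 91, 86, 86, 90, 77, 78, 78, 75, 72, 75, 74, 73, 76, 62, 69, 79, 83, 89, 89, 91]
254 (np.int64(341), np.int64(369)) [106, 94, 88, 90, 93, 78, 80, 80, 73, 73, 76, 72, 69, 73, 66, 69, 77, 80, 84, 90, 89]
259 (np.int64(339), np.int64(369)) [102, 91, 88, 86, 97, 78, 78, 78, 72, 78, 68, 73, 71, 73, 68, 69, 73, 78, 87, 88, 84]
264 (np.int64(337), np.int64(369)) [97, 93, 91, 92, 103, 83, 80, 81, 74, 76, 75, 74, 72, 73, 73, 72, 73, 87, 86, 84, 79]
```

```bash
python3 - <<'E'
from h import *
m=eyes.camera_model('wrist')
print(plane(m,[(317,167.5)],.0)*1000,plane(m,[(317,242)],.038)*1000,plane(m,[(317,242)],.055)*1000, plane(m,[(317,210)],.02)*1000)
print(proj(m,[[.537,-.432+d,z] for d,z in ((25,0),(25,.038),(13,.038),(13,.055),(-13,.055),(-25,.038)) for d in [d/1000]]).round(0).tolist())
E
```

```text
[[ 536.46849999 -408.11753564    0.        ]] [[ 536.14566978 -453.39384357   38.        ]] [[ 536.18239633 -446.84264217   55.        ]] [[ 536.27290649 -435.74768254   20.        ]]
[[318.0, 166.0], [318.0, 175.0], [318.0, 193.0], [318.0, 200.0], [318.0, 239.0], [318.0, 247.0]]
```

arm_command:
  deltas:
    - [[-0.05, 0.05, -1, 0, 0, 0], [0, 0, -1.2, 0, 0, 0], [0, 0, -1.2, 0, 0, 0], [0, 0, -1, 0, 0, 0], [0, 0, -0.8, 0, 0, 0], [0, 0, -0.5, 0, 0, 0], [0, 0, -0.3, 0, 0, 0], [0, 0, 0, 0, 0, 0], [0, 0, 0, 0, 0, 0], [0, 0, 0, 0, 0, 0]]

```text
t: 46.33
tool_pos: [0.5363, -0.4331, 0.0419]
orientation: [2.229, 2.212, 0.0]
force: [-0.5, 0.1, -0.4]
opening: 0.051
gripper_force: 0.0
```

arm_command:
  deltas:
    - [[0, 0, 0, 0, 0, 0], [0, 0, 0, 0, 0, 0], [0, 0, 0, 0, 0, 0], [0, 0, 0, 0, 0, 0], [0, 0, 0, 0, 0, 0], [0, 0, 0, 0, 0, 0], [0, 0, 0, 0, 0, 0], [0, 0, 0, 0, 0, 0]]
  gripper: -1
  squeeze: 45

```text
t: 47.0
tool_pos: [0.536, -0.4328, 0.0413]
orientation: [2.23, 2.212, 0.0]
force: [0.2, 0.5, 1.1]
opening: 0.023
gripper_force: 45.0
```

arm_command:
  deltas:
    - [[0, 0, 0.3, 0, 0, 0], [0, 0, 0.7, 0, 0, 0], [0, 0, 1, 0, 0, 0], [0, 0, 1, 0, 0, 0], [0, 0, 0, 0, 0, 0], [0, 0, 0, 0, 0, 0], [0, 0, 0, 0, 0, 0]]

```text
t: 47.58
tool_pos: [0.5359, -0.4328, 0.0712]
orientation: [2.23, 2.212, -0.0]
force: [-0.9, -0.1, -6.1]
opening: 0.0229
gripper_force: 45.0
```

```bash
python3 - <<'E'
from h import *
s=st(); print(s['wrist_torque'].round(3)); im,m=snap('wrist','w21.png'); hsv=cv2.cvtColor(im,cv2.COLOR_BGR2HSV)
tp=s['tool_pos']; P=[[tp[0],tp[1]+d/1000,tp[2]-.0413+z] for d,z in ((25,0),(25,.038),(13,.038),(13,.055),(0,.055),(-13,.055))]
p=proj(m,P); print(p.round(0).tolist()); x=int(p[0][0]); y0=int(p[0][1])
b=cv2.inRange(hsv,(15,15,60),(45,120,255))
for r in range(y0-14,y0+84,4):
    w=np.flatnonzero(b[r,x-75:x+75]); print(r,(w[0]+x-75,w[-1]+x-75) if len(w) else '', hsv[r,x-30:x+31:6].tolist())
E
```

```text
t 47.58 pos [ 535.9 -432.8   71.2] yaw -0.45 z [ 3.e-04 -3.e-04 -1.e+00] F [-0.91 -0.06 -6.08] open 22.9
[-0.081  0.062 -0.009]
[[319.0, 187.0], [319.0, 203.0], [319.0, 227.0], [319.0, 239.0], [319.0, 265.0], [319.0, 291.0]]
172  [[11, 76, 171], [12, 69, 192], [11, 69, 185], [12, 64, 202], [12, 68, 185], [10, 82, 152], [10, 89, 134], [10, 76, 155], [10, 89, 132], [9, 86, 133], [11, 99, 108]]
176  [[11, 76, 168], [13, 62, 213], [11, 74, 175], [12, 68, 190], [11, 75, 163], [10, 81, 148], [10, 85, 141], [11, 74, 170], [10, 88, 127], [9, 86, 133], [10, 99, 108]]
180  [[12, 65, 204], [13, 62, 215], [12, 72, 185], [10, 82, 153], [10, 83, 139], [10, 81, 155], [9, 82, 147], [10, 84, 143], [9, 92, 122], [10, 88, 136], [10, 93, 110]]
184  [[12, 63, 210], [12, 65, 204], [12, 62, 210], [10, 79, 154], [10, 86, 124], [12, 71, 172], [11, 78, 153], [9, 89, 129], [9, 86, 130], [10, 86, 143], [11, 98, 109]]
188 (np.int64(310), np.int64(328)) [[12, 72, 164], [12, 69, 200], [11, 73, 165], [10, 82, 106], [18, 73, 102], [20, 65, 117], [19, 70, 121], [11, 83, 98], [11, 82, 147], [10, 87, 144], [10, 98, 107
[... 3312 characters left out ...]
3, 54, 199], [22, 52, 209], [23, 53, 208], [22, 54, 198], [22, 52, 205], [24, 62, 151], [30, 12, 104]]
260 (np.int64(256), np.int64(392)) [[0, 0, 46], [22, 55, 193], [22, 54, 197], [22, 53, 205], [23, 54, 200], [22, 52, 210], [25, 46, 215], [22, 55, 200], [22, 53, 208], [22, 60, 161], [30, 11, 93]]
264 (np.int64(292), np.int64(392)) [[135, 17, 30], [23, 54, 195], [23, 53, 201], [23, 53, 202], [22, 55, 201], [23, 53, 204], [25, 45, 217], [23, 54, 200], [23, 54, 200], [22, 60, 162], [50, 12, 64]]
268 (np.int64(292), np.int64(343)) [[135, 20, 25], [23, 55, 190], [23, 52, 209], [23, 55, 193], [23, 54, 200], [23, 54, 200], [23, 53, 207], [23, 53, 203], [23, 54, 195], [22, 60, 144], [105, 15, 35]]
```

arm_command:
  deltas:
    - [[0, 0, 1, 0, 0, 0], [0, 0, 2, 0, 0, 0], [-0.2, 0, 2.5, 0, 0, 0], [-0.4, 0, 2.5, 0, 0, 0], [-0.4, 0.6, 2, 0, 0, 0], [-0.4, 1.4, 1, 0, 0, 0], [-0.4, 2.2, 0, 0, 0, 0], [-0.4, 2.6, 0, 0, 0, 0], [-0.4, 2.8, 0, 0, 0, 0], [-0.4, 2.8, 0, 0, 0, 0], [-0.3, 2.8, 0, 0, 0, 0], [0, 2.8, 0, 0, 0, 0]]

```text
t: 48.63
tool_pos: [0.502, -0.2515, 0.1814]
orientation: [-2.23, -2.212, 0.0]
force: [1.0, 0.4, -6.0]
opening: 0.0229
gripper_force: 45.0
```

arm_command:
  deltas:
    - [[0, 2.8, 0, 0, 0, 0], [0, 2.8, 0, 0, 0, 0], [0, 2.8, 0, 0, 0, 0], [0, 2.8, 0, 0, 0, 0], [0, 2.8, 0, 0, 0, 0], [0, 2.8, 0, 0, 0, 0], [0, 2.8, 0, 0, 0, 0], [0, 2.8, 0, 0, 0, 0], [0, 2.8, 0, 0, 0, 0], [0, 2.8, 0, 0, 0, 0], [0, 2.8, 0, 0, 0, 0], [0, 2.8, 0, 0, 0, 0]]

```text
t: 49.63
tool_pos: [0.5025, 0.0846, 0.1817]
orientation: [2.23, 2.213, 0.001]
force: [1.0, 0.7, -5.1]
opening: 0.0227
gripper_force: 45.0
```

arm_command:
  deltas:
    - [[0, 2.8, 0, 0, 0, 0], [0, 2.8, 0, 0, 0, 0], [0, 2.6, 0, 0, 0, 0], [0, 2.4, 0, 0, 0, 0], [0, 2, 0, 0, 0, 0], [0, 1.6, 0, 0, 0, 0], [0, 1.2, 0, 0, 0, 0], [0, 0.8, 0, 0, 0, 0], [0, 0.5, 0, 0, 0, 0], [0, 0, 0, 0, 0, 0], [0, 0, 0, 0, 0, 0], [0, 0, 0, 0, 0, 0]]

```text
t: 50.63
tool_pos: [0.5029, 0.2494, 0.181]
orientation: [2.231, 2.212, -0.001]
force: [0.6, -0.3, -5.1]
opening: 0.0231
gripper_force: 45.0
```

arm_command:
  deltas:
    - [[0, 0, -0.8, 0, 0, 0], [0, 0, -1.3, 0, 0, 0], [0, 0, -1.5, 0, 0, 0], [0, 0, -1.5, 0, 0, 0], [0, 0, -1.2, 0, 0, 0], [0, 0, -1, 0, 0, 0], [0, 0, -0.8, 0, 0, 0], [0, 0, -0.5, 0, 0, 0], [0, 0, -0.3, 0, 0, 0], [0, 0, 0, 0, 0, 0], [0, 0, 0, 0, 0, 0], [0, 0, 0, 0, 0, 0]]

```text
t: 51.63
tool_pos: [0.5035, 0.2505, 0.0929]
orientation: [2.23, 2.212, 0.002]
force: [0.1, -1.1, -6.4]
opening: 0.0229
gripper_force: 45.0
```

arm_command:
  deltas:
    - [[0, 0, -0.15, 0, 0, 0], [0, 0, -0.1, 0, 0, 0], [0, 0, 0, 0, 0, 0], [0, 0, 0, 0, 0, 0]]

```text
t: 51.97
tool_pos: [0.5028, 0.2502, 0.0896]
orientation: [-2.23, -2.213, 0.0]
force: [0.8, 0.4, -5.0]
opening: 0.023
gripper_force: 45.0
```

arm_command:
  deltas:
    - [[-0.03, 0, -0.15, 0, 0, 0], [0, 0, -0.15, 0, 0, 0], [0, 0, -0.1, 0, 0, 0], [0, 0, -0.08, 0, 0, 0], [0, 0, 0, 0, 0, 0], [0, 0, 0, 0, 0, 0]]

```text
t: 52.47
tool_pos: [0.5025, 0.2502, 0.0846]
orientation: [-2.23, -2.213, 0.0]
force: [-0.5, -0.2, -5.4]
opening: 0.0229
gripper_force: 45.0
```

arm_command:
  deltas:
    - [[0, 0, -0.05, 0, 0, 0], [0, 0, -0.05, 0, 0, 0], [0, 0, 0, 0, 0, 0], [0, 0, 0, 0, 0, 0]]

```text
t: 52.8
tool_pos: [0.5025, 0.2502, 0.0837]
orientation: [-2.23, -2.213, 0.0]
force: [0.8, -1.2, -5.8]
opening: 0.0228
gripper_force: 45.0
```

arm_command:
  deltas:
    - [[0, 0, -0.04, 0, 0, 0], [0, 0, -0.03, 0, 0, 0], [0, 0, 0, 0, 0, 0], [0, 0, 0, 0, 0, 0]]

```text
t: 53.13
tool_pos: [0.5027, 0.2504, 0.0833]
orientation: [2.23, 2.213, 0.001]
force: [0.4, 0.6, -3.8]
opening: 0.0228
gripper_force: 45.0
```

arm_command:
  deltas:
    - [[0, 0, -0.04, 0, 0, 0], [0, 0, 0, 0, 0, 0], [0, 0, 0, 0, 0, 0]]

```text
t: 53.38
tool_pos: [0.5029, 0.2504, 0.0832]
orientation: [2.23, 2.213, 0.001]
force: [-1.1, 0.4, 1.5]
opening: 0.0231
gripper_force: 45.0
```

arm_command:
  deltas:
    - [[0, 0, 0, 0, 0, 0], [0, 0, 0, 0, 0, 0], [0, 0, 0, 0, 0, 0], [0, 0, 0, 0, 0, 0], [0, 0, 0.3, 0, 0, 0], [0, 0, 0.7, 0, 0, 0], [0, 0, 1.5, 0, 0, 0], [0, 0, 2.5, 0, 0, 0], [0, 0, 3, 0, 0, 0], [0, 0, 3, 0, 0, 0], [0, 0, 2, 0, 0, 0], [0, 0, 0, 0, 0, 0]]
  gripper: 0.1

```text
t: 54.38
tool_pos: [0.5053, 0.2514, 0.2197]
orientation: [2.227, 2.21, 0.014]
force: [0.7, 0.7, 0.6]
opening: 0.0511
gripper_force: 0.0
```

```bash
python3 - <<'E'
from h import *
s=st(); im,m=snap('wrist','w22.png'); hsv=cv2.cvtColor(im,cv2.COLOR_BGR2HSV)
P=[[.5025,.25+d/1000,z] for d,z in ((25,.042),(25,.080),(13,.08),(13,.097),(0,.097),(-13,.097))]
p=proj(m,P).round(0); print(p.tolist()); x,y=p[4].astype(int)
for r in range(y-44,y+30,5): print(r,hsv[r,x-48:x+49:6,1].tolist())
q=proj(m,[[.5025,.33,.042]])[0].astype(int); holepin(im,m,np.array([.5025,.25,.0315]))
E
```

```text
t 54.38 pos [505.3 251.4 219.7] yaw -0.45 z [ 0.009   0.0036 -1.    ] F [0.72 0.69 0.55] open 51.1
[[314.0, 159.0], [314.0, 165.0], [314.0, 178.0], [314.0, 182.0], [314.0, 198.0], [314.0, 213.0]]
154 [74, 74, 70, 41, 38, 37, 40, 44, 44, 38, 38, 45, 51, 71, 66, 67, 69]
159 [73, 73, 68, 42, 38, 37, 40, 48, 53, 43, 39, 44, 51, 71, 67, 68, 70]
164 [73, 73, 69, 41, 38, 38, 63, 55, 51, 54, 63, 45, 52, 70, 65, 68, 69]
169 [74, 73, 69, 45, 38, 60, 19, 44, 34, 42, 37, 62, 52, 71, 65, 68, 69]
174 [74, 74, 70, 47, 44, 33, 33, 34, 32, 41, 35, 23, 57, 72, 65, 69, 68]
179 [73, 74, 70, 51, 50, 41, 45, 21, 38, 39, 32, 18, 48, 71, 63, 70, 69]
184 [73, 73, 72, 51, 38, 45, 40, 41, 38, 49, 28, 40, 34, 71, 65, 69, 71]
189 [74, 74, 72, 53, 36, 48, 48, 23, 18, 24, 46, 47, 38, 73, 65, 69, 71]
194 [86, 89, 71, 53, 35, 39, 29, 24, 17, 24, 21, 44, 44, 86, 84, 71, 71]
199 [85, 85, 85, 65, 43, 34, 28, 33, 28, 21, 34, 46, 59, 87, 84, 86, 86]
204 [84, 85, 84, 79, 69, 56, 47, 41, 29, 22, 48, 59, 70, 86, 84, 76, 73]
209 [85, 83, 85, 81, 72, 59, 56, 57, 54, 57, 59, 58, 74, 88, 85, 86, 85]
214 [85, 84, 84, 82, 72, 70, 62, 56, 57, 45, 56, 73, 76, 87, 85, 81, 84]
219 [86, 85, 84, 82, 72, 70, 72, 72, 73, 71, 70, 72, 76, 88, 84, 71, 85]
224 [86, 84, 85, 83, 72, 70, 72, 73, 72, 72, 73, 73, 76, 86, 84, 71, 84]
hole px [312.7  99.7] axes [17.4 22. ] stat [ 37  37  17  21 263] expect 313 98 world [[502.1 329.3  42. ]]
pin px [313.   99.3] 111.0 308 318 94 105
pin world z 0.036 [[502.3 329.8  36. ]]
pin world z 0.054 [[502.4 329.3  54. ]]
```

arm_command:
  deltas:
    - [[0, 0, 0, 0, 0, 0], [0, 0, 0, 0, 0, 0], [0, 0, 0, 0, 0, 0], [0, 0, 0, 0, 0, 0]]

```text
t: 54.77
tool_pos: [0.5018, 0.25, 0.2111]
orientation: [-2.229, -2.212, 0.004]
force: [0.3, -0.6, -0.6]
opening: 0.0511
gripper_force: 0.0
```

```bash
python3 -c "
from h import *
st(); print(ticket.close_job())"
```

```text
t 54.77 pos [501.8 250.  211.1] yaw -0.45 z [-2.4e-03 -9.0e-04 -1.0e+00] F [ 0.25 -0.61 -0.65] open 51.1
the job is handed in; nothing more can be done
None
```

The job is handed in at 55 s of the 141 s allowed: plaque, both strips, caul and press weight were placed in the order asked and measured centred within about 2 mm, and the dish and dropper bottle were never gripped or approached closely, though the result of the judging was not shown.

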